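# Feed a sample carrier along the reader fence with a push stick

### The arm

A 6-joint arm with a two-finger parallel gripper is mounted at the origin on the work surface. World frame = base frame: x ahead of the robot, y to its left, z up, the work surface at z = 0. Lengths are in mm, angles in degrees, forces in N, time in s.
With the tool pointing down it reaches from about 350 to 850 mm from the base axis. Payload 8.1 kg.
Tool frame: the origin (TCP) lies midway between the tips of the shut fingers; the grasp point (between the pads) lies 19 mm behind it; x points along the fingers, z is the direction in which the jaws open and shut, and the axes are right-handed (so a half turn about x gives the same grasp; the last joint's range is limited). The gripper opens to 85 mm and grips with 20 to 120 N. Pads are 22 mm wide; open, the fingers measure 114 mm over their backs; the gripper's body (76 mm by 85 mm) begins 54 mm behind the grasp point. The pads swing forward as they close: fully open they stand 13 mm farther back than shut.
Start: joints at [63.461, 7.471, 85.268, -0, 87.261, -4.893], TCP at [221.305, 557.7, 231.292] pointing down, gripper open.
Joint ranges: [-169.43, 169.43], [-51.17, 129.36], [1.28, 143.12], [-76.62, 256.62], [0, 156.53], [-152.29, 152.29]. Speed limits (degrees/s): [136.94, 136.94, 159.86, 180, 180, 180].

### API

Orientations are given as [roll, pitch, yaw] about the fixed x, y, z axes, in that order (R = Rz(yaw) Ry(pitch) Rx(roll)).
In Python, from bench import r gives the robot as it stands. The module is installed in compiled form; this text tells all that it offers.
- The arm moves only by the tool servo_tool, never from a script. Its argument "commands" is a list that holds one entry, the list of rows, each a list of 7 numbers: the closure in counts, from 0 (fully open) to 255 (shut), then the shift along the tool's x, y, z in cm, then the turn, a rotation vector about the tool's x, y, z in degrees. A call has 1 to 8 rows; each row is the pose to reach, as a shift and turn from the pose commanded when the call began, along the tool's axes at that moment; what a row does not reach only later rows make up. A row lasts 1/10 s, in which the tool goes at most 50 mm and 8.59 degrees, less where a joint would pass 70% of its speed; a pose out of reach is approached as far as the arm can. A call with a gripper value outside its range is refused whole. The fingers move at their own pace and stop on an object; "force" is the grip in N (left out, the last holds). Time passes only in rows, so rows that repeat a pose let the fingers close. It gives the time, the measured TCP pose, the force and the opening at its end, in the units of the state.
- r.sense(): the state, without advancing time (a new reading comes with each control period).
- r.snapshot(name): name is "scene" or "side" or "wrist"; returns (picture, depth): 384x512x3 uint8, red, green, blue; 384x512 float32, mm along the optical axis (not along the pixel's ray), 0 where there is no reading.
- r.calibration(name): a dict with "fx", "fy", "cx", "cy" (pixels), "pose" (4x4, takes a point from camera to world coordinates). Camera axes: x right, y down, z forward; pixel columns grow to the right and rows downward; lengths in mm; the calibration is good to about 2 mm. A picture is of the moment at which its call begins: read the wrist's pose just before it. calibration takes no time and is no camera call; for the wrist camera it gives the pose at the moment of the call.
- r.hand_in(): hands the job in, once; it reports no verdict.
The state is a dict: "time": time; "joint_pos": joint angles; "qd": joint speeds; "joint_efforts": joint torques, N m; "tool_pos": TCP position; "tcp_rot": TCP orientation; "ft_force": force on the tool from outside, world axes, zero at the start; "wrist_torque": the same for the moment, N m; "finger_gap": finger opening in mm.
Only numpy, scipy, OpenCV 4.12 (cv2) and the standard library are available. Lean on these libraries where they do the work, as an engineer would, in place of code of your own. Each camera call takes 0.05 s, during which the arm holds its last target.

### The job

Pick up the orange push stick and with it push the yellow carrier of amber bottles sideways until it lies flush along the aluminium fence, before its leading end reaches the dark reading strip. Then feed it along the fence with the stick, kept flush against the fence all the way, until it is fully home against the red stop at the reader. Only the stick may touch the carrier, not the gripper; finally lay the stick back on the blue mat, upright as it was, let go of it, and leave the other bottles and the beaker where they stand.

Things in the scene. Friction and masses are not known exactly. Their poses are not given: they have to be found in the camera images.
- lane: Fixed reading lane on the table. Origin: centre of its underside. y: feed direction (about to the robot's left, up to 0.13 rad off), x: towards the fence (away from the robot). Grey plate 140 (x) x 580 (y) x 8 mm, near side open. Aluminium fence: guiding face at x = +45 mm, y = -290 to +210, 15 thick, top 38 above the table. Red stop and white reader stand at its +y end.
- lane_strip (a point): Start of the dark reading strip, on the fence's guiding face at lane x = +45, y = +2 mm; the strip runs on from here to the stop, 198 mm. Axes as the lane's.
- lane_stop (a point): Middle of the red stop's face, at lane x = +2, y = +200 mm, 29 mm above the table; the face is 84 mm wide (x = -40 to +44) and its top 50 mm above the table. Right behind it the white reader housing, 135 x 72 mm, top 113 mm above the table. Axes as the lane's.
- carrier: Loose yellow block 70 (x) x 120 (y) x 45 (z) mm with three amber bottles fixed on top (102 high in all), 0.35 to 0.7 kg. Origin: centre of underside; y: long axis, +y end leads. Stands on the lane's plate (8 mm), its middle at first 14-30 mm off flush, turned up to 0.12 rad, leading end 50-135 mm before the strip. Flush: origin at lane x = +10 mm; home: lane y = +140 mm.
- stick: Orange push stick on the mat, 0.16 kg, 200 mm long. Origin: centre of underside below the grip, near its centre of mass; x: along it to the notch. Bar 28 wide, 20 high, x = -90 to +88 mm. Black upright grip, 50 (x) x 24 (y), 18 to 86 mm above the underside. Front: 90 degree V notch, 20 high, open to +x, fits an upright corner of the carrier; prong tips at x = +110, y = +-20 mm.
- stick_grip (a point): Point to grip on the push stick: on the grip's centre, 55 mm above the stick's underside (fingers close along the stick's y, 24 mm).
- stick_notch (a point): Bottom of the stick's V notch, 90 mm ahead of the stick's origin, 10 mm above its underside.
- mat: Fixed blue mat, 120 (x) x 220 (y) mm, 4 mm thick, where the stick lies at the start and must lie at the end. Origin: centre of the underside. It lies on the left or on the right, the notebook on the other side.
- notebook: Fixed closed green notebook, 123 x 193 mm, 12 mm thick, lying on the table. Origin: centre of the underside.
- bottle: Loose amber bottle, 66 mm in diameter, 150 mm high, black cap; a bystander. Origin: centre of the underside.
- beaker: Loose white beaker, 72 mm in diameter, 90 mm high; a bystander. Origin: centre of the underside.
- washbottle: Loose white bottle with a blue cap, 60 mm in diameter, 130 mm high; a bystander. Origin: centre of the underside.
Things that resemble listed ones, but are neither listed nor needed, are in the scene too. What is shaped like the stick but purple or turquoise is not meant.

How it is judged (in metres and radians):
On the way, in this order (a step that is already met when the one before it is completed fails the run):
1. the push stick is held clear of the mat (contact force between the fingers and stick above 1 N and z of stick in the frame of mat above 0.012 m), for 0.2 s.
2. the carrier lies flush along the fence (gap under 4 mm, turned less than 0.05 rad) before its leading end is more than 20 mm over the dark strip (x of carrier in the frame of lane above 0.006 m and angle between the y axis of carrier and the y axis of lane, either way round below 0.05 rad and y of carrier in the frame of lane below -0.04 m), for 0.2 s.
3. the held stick feeds the carrier along the reading strip, flush at the fence (x of carrier in the frame of lane above 0.006 m and angle between the y axis of carrier and the y axis of lane, either way round below 0.05 rad and y of carrier in the frame of lane above 0 m and contact force between stick and carrier above 0.3 N and contact force between the fingers and stick above 1 N), for 0.1 s.
4. the carrier is home against the red stop (within 4 mm), flush at the fence (x of carrier in the frame of lane above 0.006 m and angle between the y axis of carrier and the y axis of lane, either way round below 0.05 rad and y of carrier in the frame of lane above 0.136 m), for 0.2 s.
At the end, for the whole second after the job is handed in: The carrier stands upright and at rest within 4 mm of the red stop, within 4 mm of the fence and within 0.05 rad of parallel to it; the push stick lies at rest on the mat, upright (within 0.1 rad), the middle of its underside over the mat and no more than 5 mm above its top, released (all of step 4 and angle between carrier's own z axis and vertical below 0.05 rad and linear speed of each of carrier, stick below 0.01 m/s and x of stick in the frame of mat between -0.06 and 0.06 m and y of stick in the frame of mat between -0.11 and 0.11 m and z of stick in the frame of mat below 0.009 m and angle between stick's own z axis and vertical below 0.1 rad and contact force between the fingers and stick below 0.1 N); the robot touches nothing.
It fails at once if the gripper or arm touches the carrier (contact force between any of the fingers, the arm and carrier above 0.5 N).
It fails at once if the carrier is over 6 mm off the fence or turned over 0.07 rad while its leading end is more than 10 mm over the dark strip (y of carrier in the frame of lane above -0.048 m and (x of carrier in the frame of lane below 0.004 m or angle between the y axis of carrier and the y axis of lane, either way round above 0.07 rad)).
It fails at once if the carrier is tipped or lifted (angle between carrier's own z axis and vertical above 0.2 rad or z of carrier in the frame of lane above 0.025 m).
It fails at once if the amber bottle, the beaker or the white bottle beside the lane is disturbed (moved over 20 mm) (distance of any of bottle, beaker, washbottle from where it was at the start of the episode above 0.02 m).
It also fails if it takes over 72 s, if anything falls off the work surface, if the arm or the gripper's body presses on something with over 40 N, if the wrist force passes 120 N, or if a joint passes its speed limit or range.

## Working session

There is one attempt and no reset: what is moved stays moved. The work goes in short steps, Python scripts to look and compute and a tool call to move; the robot and the scene stay as the last step left them, time stands still between calls to the robot, and variables do not carry over. Pictures are saved under pics/ and viewed, and the job is handed in when it is done.

Besides the shell and the picture viewer there is one more tool, called by a JSON object that holds its "method" and its "body". servo_tool: Moves the arm, as the interface text tells. Its arguments: {"type":"object","properties":{"commands":{"type":"array","items":{"type":"array","items":{"type":"array","items":{"type":"number"}}}},"force":{"type":"number"}},"required":["commands"]}

```bash
mkdir -p pics; ls
python3 - <<'E'
from bench import r
import cv2,numpy as np
print(r.sense())
for n in ["scene","side","wrist"]:
    c=r.calibration(n); p,d=r.snapshot(n)
    print(n,{k:np.round(v,3).tolist() for k,v in c.items()})
    cv2.imwrite(f"pics/{n}0.png",p[:,:,::-1]); np.savez(f"pics/{n}0.npz",p=p,d=d,**c)
E
```

```text
pics
{'time': 0.0, 'joint_pos': array([ 6.34614574e+01,  7.51376597e+00,  8.53328964e+01,  1.31296576e-03,
        8.72623490e+01, -4.89329691e+00]), 'qd': array([ 0.0004256 , -0.00619769, -0.00943463, -0.08968751,  0.04397355,
        0.06403982]), 'joint_efforts': array([-3.25373803e-04, -5.69391775e+01, -5.00553989e+01, -3.15218795e-04,
        1.47455628e-02,  1.25899948e-05]), 'tool_pos': array([221.02899373, 557.18118694, 230.22377486]), 'tcp_rot': array([ 174.41750015,   89.8909807 , -117.22780947]), 'ft_force': array([0.04596976, 0.49052   , 0.08458872]), 'wrist_torque': array([ 0.01714125, -0.02532514, -0.00849361]), 'finger_gap': 85.11153986220738}
scene {'fx': 373.657, 'fy': 373.657, 'cx': 252.281, 'cy': 185.143, 'pose': [[-0.475, 0.726, -0.496, 1133.943], [0.88, 0.385, -0.279, 429.984], [-0.012, -0.569, -0.822, 1129.724], [0.0, 0.0, 0.0, 1.0]]}
side {'fx': 378.648, 'fy': 378.648, 'cx': 258.796, 'cy': 192.587, 'pose': [[0.884, -0.336, 0.327, 68.845], [-0.468, -0.603, 0.646, -719.881], [-0.019, -0.723, -0.69, 941.454], [0.0, 0.0, 0.0, 1.0]]}
wrist {'fx': 322.994, 'fy': 322.994, 'cx': 258.458, 'cy': 187.88, 'pose': [[0.369, 0.895, 0.252, 156.878], [0.93, -0.355, -0.101, 583.583], [-0.001, 0.271, -0.962, 371.835], [0.0, 0.0, 0.0, 1.0]]}
```

View pics/scene0.png

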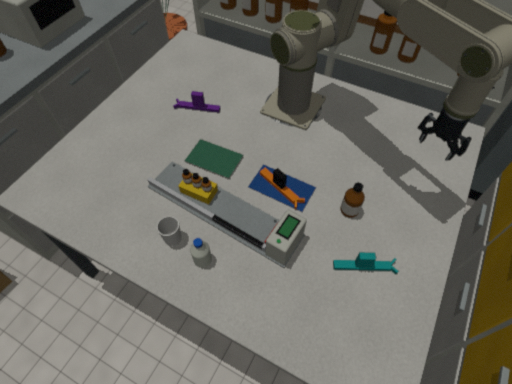

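View pics/side0.png

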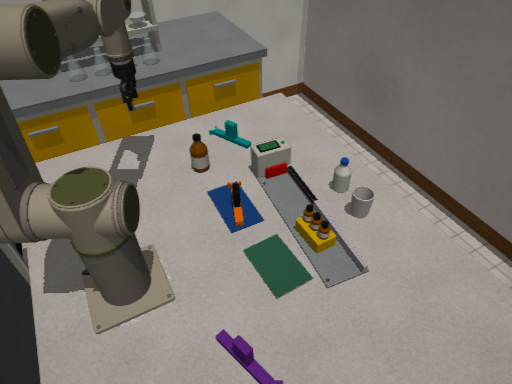

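View pics/wrist0.png

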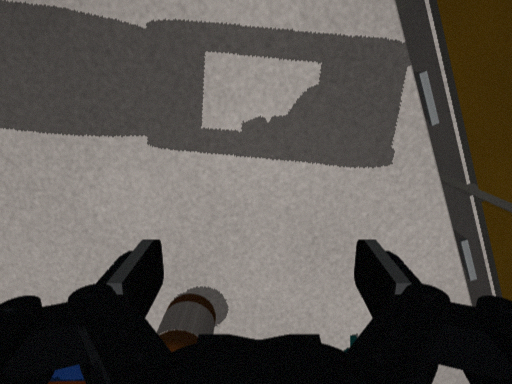

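Candidates for the stick are the orange one at scene (280,185) / side (237,205), the purple one at scene (198,103) / side (245,355) and the turquoise one at scene (365,263) / side (230,135). The description calls for orange on the blue mat. I'll check that one in a close crop.

```bash
cat > h.py <<'E'
import numpy as np,cv2
def load(n,k=0):
    z=np.load(f"pics/{n}{k}.npz"); return z['p'],z['d'],dict(fx=float(z['fx']),fy=float(z['fy']),cx=float(z['cx']),cy=float(z['cy']),pose=z['pose'])
def rays(c,uv):
    uv=np.atleast_2d(uv).astype(float); d=np.c_[(uv[:,0]-c['cx'])/c['fx'],(uv[:,1]-c['cy'])/c['fy'],np.ones(len(uv))]
    return c['pose'][:3,3],d@c['pose'][:3,:3].T
def onz(c,uv,z):
    o,d=rays(c,uv); return o+d*((z-o[2])/d[:,2])[:,None]
def pts(c,dep,mask):
    v,u=np.nonzero(mask&(dep>0)); o,d=rays(c,np.c_[u,v]); return o+d*dep[v,u][:,None],np.c_[u,v]
def proj(c,P):
    P=np.atleast_2d(P); q=(P-c['pose'][:3,3])@c['pose'][:3,:3]; return np.c_[q[:,0]/q[:,2]*c['fx']+c['cx'],q[:,1]/q[:,2]*c['fy']+c['cy']]
def hsv(p): return cv2.cvtColor(p,cv2.COLOR_RGB2HSV)
def big(m):
    n,l,s,_=cv2.connectedComponentsWithStats(m.astype(np.uint8)); return l==1+np.argmax(s[1:,4])
E
python3 - <<'E'
from h import *
a=cv2.imread('pics/scene0.png')[140:270,140:320]; cv2.imwrite('pics/c1.png',cv2.resize(a,None,fx=4,fy=4,interpolation=cv2.INTER_CUBIC))
a=cv2.imread('pics/side0.png')[120:290,190:380]; cv2.imwrite('pics/c2.png',cv2.resize(a,None,fx=3.5,fy=3.5,interpolation=cv2.INTER_CUBIC))
for n in ['scene','side']:
    p,d,c=load(n); H=hsv(p); h,s,v=H[...,0].astype(int),H[...,1],H[...,2]
    P,uv=pts(c,d,d>0)
    Z=np.zeros(d.shape); X=Z.copy();Y=Z.copy()
    X[uv[:,1],uv[:,0]],Y[uv[:,1],uv[:,0]],Z[uv[:,1],uv[:,0]]=P.T
    on=(Z>-20)&(Z<200)&(X>300)&(X<900)&(abs(Y)<500)
    for nm,m in dict(orange=(h>=5)&(h<18)&(s>200)&(v>150),yellow=(h>=19)&(h<30)&(s>180)&(v>120),blue=(h>100)&(h<118)&(s>150)&(v>60),green=(h>65)&(h<85)&(s>120)&(v>40)&(Z<40),red=((h<4)|(h>176))&(s>180)&(v>100)).items():
        m=m&on
        if m.sum()<10: print(n,nm,'none');continue
        b=big(m); q=np.c_[X[b],Y[b],Z[b]]; vv,uu=np.nonzero(b)
        print(n,nm,b.sum(),'px',uu.mean().round(),vv.mean().round(),'mean',q.mean(0).round(),'z',np.percentile(q[:,2],[5,50,95]).round(1))
E
```

```text
scene orange 82 px 291.0 195.0 mean [439. 195.  22.] z [17.9 22.1 26.5]
scene yellow 168 px 194.0 190.0 mean [ 595. -106.   52.] z [48.  51.5 55.3]
scene blue 396 px 267.0 189.0 mean [443. 103.   2.] z [-1.3  2.4  6.4]
scene green 17 px 224.0 167.0 mean [435. -85.  11.] z [ 6.6 11.3 13.8]
scene red none
side orange 115 px 238.0 214.0 mean [394.  80.  26.] z [22.4 25.7 28.8]
side yellow 281 px 314.0 232.0 mean [ 555. -126.   54.] z [50.2 54.4 57.5]
side blue 1100 px 234.0 208.0 mean [402. 132.   6.] z [2.5 5.8 9. ]
side green 2080 px 277.0 265.0 mean [ 411. -151.   13.] z [10.6 13.4 16.3]
side red 209 px 276.0 170.0 mean [611. 203.  36.] z [14.2 37.7 53.3]
```

View pics/c1.png

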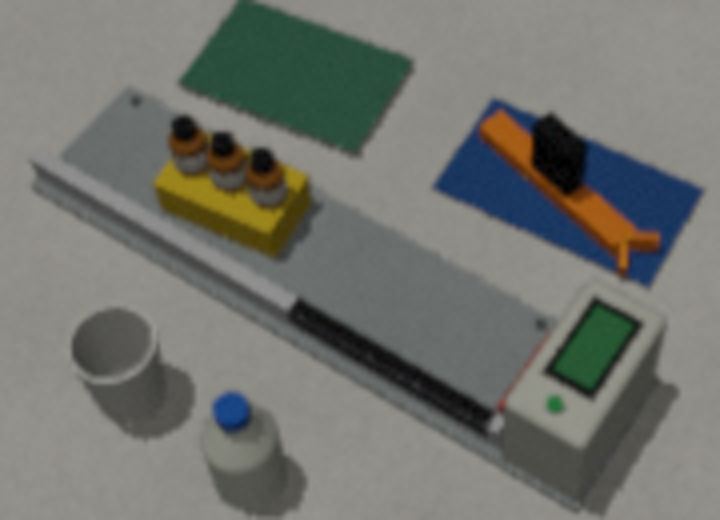

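View pics/c2.png

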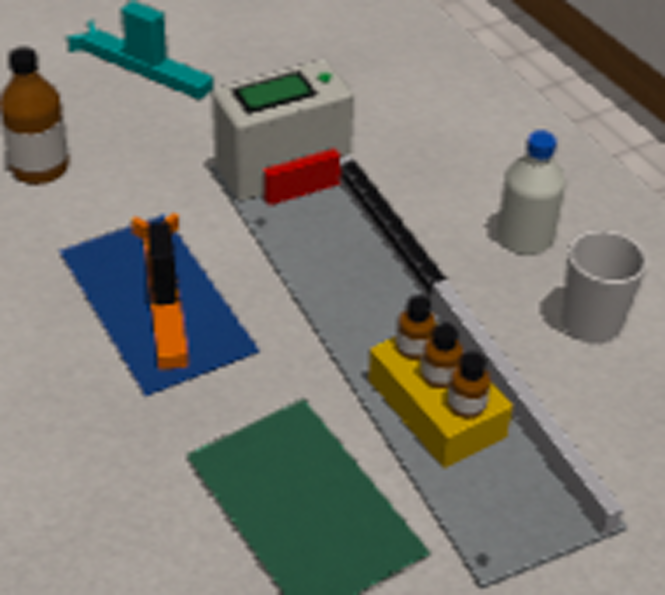

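The crops confirm it: the orange stick lies on the blue mat, with its notch end at scene ≈ (297,202) and its tail at scene ≈ (263,171). Next I'll take coarse headings and the tool axes.

```bash
cat >> h.py <<'E'
from scipy.spatial.transform import Rotation as Ro
def rot(rpy): return Ro.from_euler('xyz',rpy,degrees=True).as_matrix()
E
python3 - <<'E'
from h import *
from bench import r
s=r.sense(); print(rot(s['tcp_rot']).round(3), s['joint_pos'].round(1))
p,d,c=load('scene'); 
f=lambda x,y:(140+x/4,140+y/4)
for nm,uv,z in [('tail',f(495,122),24),('prL',f(655,238),24),('prR',f(625,262),24),('griptop',f(558,137),90),('mat1',f(435,187),4),('mat2',f(497,100),4),('mat3',f(702,190),4),('mat4',f(648,285),4),('fence0',f(35,160),38),('plate0',f(130,92),8),('strip',f(295,292),38),('platenear',f(545,312),8),('carr1',f(157,185),53),('carr2',f(275,232),53),('carr3',f(312,180),53)]:
    print(nm,onz(c,uv,z).round(0))
p,d,c=load('side'); f=lambda x,y:(190+x/3.5,120+y/3.5)
for nm,uv,z in [('tail',f(172,355),24),('prL',f(138,222),24),('prR',f(175,220),24),('mat1',f(145,395),4),('mat2',f(258,350),4),('mat4',f(62,252),4),('fence0',f(615,510),38),('plate0',f(480,585),8),('platenear1',f(210,162),8),('strip',f(430,285),38),('carr1',f(448,440),53),('carr2',f(512,405),53),('carr3',f(370,348),53),('bot',f(35,178),0),('book',f(188,457),12),('book2',f(305,402),12),('book3',f(428,552),12)]:
    print(nm,onz(c,uv,z).round(0))
E
```

```text
[[-0.001 -0.929  0.369]
 [-0.001  0.369  0.929]
 [-1.     0.    -0.001]] [63.5  7.5 85.3  0.  87.3 -4.9]
tail [[389.  61.  24.]]
prL [[436. 243.  24.]]
prR [[471. 230.  24.]]
griptop [[422. 138.  90.]]
mat1 [[467.  40.   4.]]
mat2 [[351.  44.   4.]]
mat3 [[356. 256.   4.]]
mat4 [[471. 254.   4.]]
fence0 [[ 630. -281.   38.]]
plate0 [[ 509. -269.    8.]]
strip [[637.  -1.  38.]]
platenear [[539. 187.   8.]]
carr1 [[ 608. -160.   53.]]
carr2 [[601. -42.  53.]]
carr3 [[540. -42.  53.]]
tail [[384.  49.  24.]]
prL [[433. 232.  24.]]
prR [[468. 216.  24.]]
mat1 [[347.  33.   4.]]
mat2 [[465.  32.   4.]]
mat4 [[353. 249.   4.]]
fence0 [[ 622. -291.   38.]]
plate0 [[ 499. -282.    8.]]
platenear1 [[550. 300.   8.]]
strip [[635.  -1.  38.]]
carr1 [[ 536. -175.   53.]]
carr2 [[ 606. -169.   53.]]
carr3 [[534. -54.  53.]]
bot [[373. 378.   0.]]
book [[348. -56.  12.]]
book2 [[469. -51.  12.]]
book3 [[ 478. -238.   12.]]
```

{"method": "servo_tool", "body": {"commands": [[[0,0,-33.7,-31.6,88,0,0],[0,0,-33.7,-31.6,88,0,0],[0,0,-33.7,-31.6,88,0,0],[0,0,-33.7,-31.6,88,0,0],[0,0,-33.7,-31.6,88,0,0],[0,0,-33.7,-31.6,88,0,0],[0,0,-33.7,-31.6,88,0,0],[0,0,-33.7,-31.6,88,0,0]]]}}

```text
time: 0.95
tool_pos: [391.9, 193.9, 231.3]
tcp_rot: [22.1, 90.0, 21.4]
ft_force: [1.0, 0.3, -0.5]
finger_gap: 85.2
```

```bash
cat >> h.py <<'E'
def goto(s,xyz=None,zhead=None):
    "tool shift (cm) and turn (deg) to reach world xyz, tool down with z-axis heading zhead"
    R=rot(s['tcp_rot']); sh=np.zeros(3) if xyz is None else R.T@(np.array(xyz)-s['tool_pos'])/10
    cur=np.degrees(np.arctan2(R[1,2],R[0,2])); zh=cur if zhead is None else zhead
    a=np.radians(zh); z=np.array([np.cos(a),np.sin(a),0]); x=np.array([0,0,-1.]); T=np.c_[x,np.cross(z,x),z]
    rv=np.degrees(Ro.from_matrix(R.T@T).as_rotvec())
    print('t',round(s['time'],2),'tcp',s['tool_pos'].round(1),'zh',cur.round(2),'f',s['ft_force'].round(1),'gap',round(s['finger_gap'],1),'q',s['joint_pos'].round(0),'\n shift cm',sh.round(2),'turn',rv.round(2))
E
python3 - <<'E'
from h import *
from bench import r
goto(r.sense(),(418,139,230),-20)
E
```

```text
t 0.95 tcp [391.9 193.9 231.3] zh -0.74 f [ 1.   0.3 -0.5] gap 85.2 q [ 20. -19. 110.   0.  89.  20.] 
 shift cm [ 0.13 -5.45  2.68] turn [ 1.926e+01  2.000e-02 -1.000e-02]
```

{"method": "servo_tool", "body": {"commands": [[[0,0,-5.4,2.7,19.3,0,0],[0,0,-5.4,2.7,19.3,0,0],[0,0,-5.4,2.7,19.3,0,0],[0,0,-5.4,2.7,19.3,0,0],[0,0,-5.4,2.7,19.3,0,0]]]}}

```text
time: 1.45
tool_pos: [418.0, 141.7, 231.1]
tcp_rot: [-167.2, 90.0, 173.2]
ft_force: [-0.1, -0.7, 0.1]
finger_gap: 85.6
```

```bash
cat > snap.py <<'E'
import sys
from h import *
from bench import r
n,k=sys.argv[1],sys.argv[2]
goto(r.sense()); c=r.calibration(n); p,d=r.snapshot(n)
np.savez(f"pics/{n}{k}.npz",p=p,d=d,**c); cv2.imwrite(f"pics/{n}{k}.png",cv2.resize(p[:,:,::-1],None,fx=1.5,fy=1.5))
E
python3 snap.py wrist 1
```

```text
t 1.45 tcp [418.  141.7 231.1] zh -19.61 f [-0.1 -0.7  0.1] gap 85.6 q [ 12. -18. 109.   0.  89.  32.] 
 shift cm [0. 0. 0.] turn [ 0.   -0.02  0.  ]
```

View pics/wrist1.png

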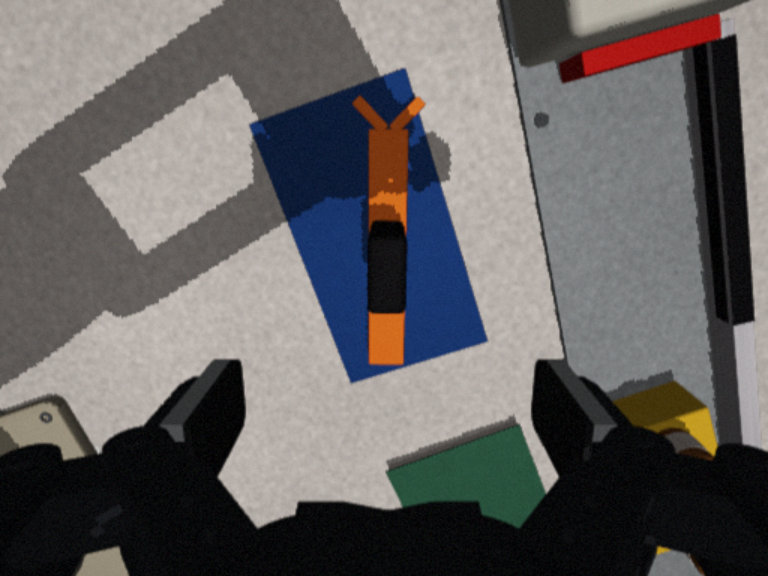

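The wrist view shows the stick bar from its tail at (386,364) to its prong tips at (358,98) and (420,100). The grip is at (388,267), the red stop at (650,45), the strip start at (735,322) and the plate's near edge runs from (503,0) to (565,360). I'll measure from these.

```bash
python3 - <<'E'
from h import *
p,d,c=load('wrist',1); H=hsv(p); h,s,v=[H[...,i].astype(int) for i in range(3)]
# stick: orange mask
m=big((h>=4)&(h<18)&(s>170)&(v>60)&(np.arange(512)[None]>200)&(np.arange(512)[None]<310)&(np.arange(384)[:,None]<260)) 
mm=(h>=4)&(h<18)&(s>170)&(v>60); mm[:, :220]=0; mm[:,300:]=0; mm[:50]=0;mm[250:]=0
E=[]
for row in list(range(92,140))+list(range(213,240)):
    u=np.nonzero(mm[row])[0]
    if len(u): E.append((row,u[0],u[-1]))
E=np.array(E); A=onz(c,np.c_[E[:,1]-0.5,E[:,0]],24); B=onz(c,np.c_[E[:,2]+.5,E[:,0]],24); M=(A+B)/2
print('width',np.linalg.norm(A-B,axis=1)[::8].round(1))
w=np.linalg.norm(A-B,axis=1); M=M[abs(w-28)<4]
q=np.polyfit(M[:,1],M[:,0],1); hd=np.degrees(np.arctan2(1,q[0])); print('heading',hd,'res',np.std(M[:,0]-np.polyval(q,M[:,1])))
ux=np.array([np.cos(np.radians(hd)),np.sin(np.radians(hd))])
P=onz(c,np.argwhere(mm)[:,::-1],24)[:,:2]; t=P@ux; n=P@np.array([-ux[1],ux[0]])
print('x-span',t.min(),t.max(), 'prongs n',n[t>t.max()-8].min(),n[t>t.max()-8].max())
mid=M[:,:2]@np.array([-ux[1],ux[0]]); nm=mid.mean()
for nme,o in (('tail',t.min()-0.5+90),('tip',t.max()+.5-110)): print(nme,'origin',(ux*o+nm*np.array([-ux[1],ux[0]])).round(1))
# grip top
g=(v<45)&(np.arange(512)[None]>235)&(np.arange(512)[None]<280); g[:140]=0; g[220:]=0; g=big(g)
G,_=pts(c,d,g); G=G[G[:,2]>80]; print('grip top',len(G),G.mean(0).round(1), (G[:,:2].min(0)+G[:,:2].max(0))/2,G[:,2].mean())
# depth check on table
for uv in [(60,120),(420,180)]: print(uv,onz(c,uv,0), d[uv[1],uv[0]], )
# mat
b=(h>100)&(h<120)&(s>150)&(v>25); b=big(b); cnt=max(cv2.findContours(cv2.morphologyEx(b.astype(np.uint8),cv2.MORPH_CLOSE,np.ones((45,45))),cv2.RETR_EXTERNAL,2)[0],key=cv2.contourArea)[:,0]
Q=onz(c,cnt,4)[:,:2].astype(np.float32); print('mat',cv2.minAreaRect(Q))
# lane near edge (z=8), pick
print('near edge',onz(c,np.array([(503,0),(565,360)])/1.5,8).round(1))
print('fence top inner', onz(c,np.array([(709,45),(735,322)])/1.5,38).round(1),'outer',onz(c,np.array([(735,38),(754,318)])/1.5,38).round(1))
print('stop top', onz(c,np.array([(583,78),(722,38),(584,53),(719,15)])/1.5,50).round(1))
E
python3 - <<'E'
import cv2
a=cv2.imread('pics/wrist1.png')[0:360,480:768]; cv2.imwrite('pics/c3.png',cv2.resize(a,None,fx=1.6,fy=1.6,interpolation=2))
E
```

```text
width [26.9 27.1 27.3 27.4 26.6 26.7 26.4 26.6 26.7 26.9]
heading 69.72331799031747 res 0.15671727280687117
x-span 182.699935366475 379.0005205097627 prongs n -365.1851990750742 -317.40936803869363
tail origin [414.8 136.9]
tip origin [413.8 134.4]
grip top 1352 [415.  137.7  88.2] [414.4746801  136.57236868] 88.18184679337857
(60, 120) [[220.68593703 258.90201297   0.        ]] 366.17798
(420, 180) [[589.90053601  53.16606282   0.        ]] 376.3617
mat ((408.2003173828125, 145.3408203125), (216.7328643798828, 118.0583267211914), 89.0167465209961)
near edge [[545.2 269.9   8. ]
 [520.8  -0.8   8. ]]
fence top inner [[652.  196.7  38. ]
 [639.2   4.1  38. ]] outer [[668.1 195.3  38. ]
 [652.7   2.6  38. ]]
stop top [[568.  204.6  50. ]
 [652.5 198.4  50. ]
 [571.8 218.2  50. ]
 [652.8 211.5  50. ]]
```

View pics/c3.png

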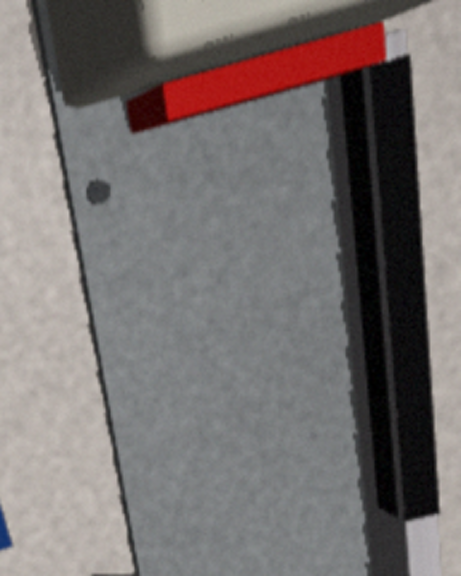

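Run:
```python
from h import *
from bench import r
goto(r.sense(),(414.5,136.5,40),-20.3)
```

```text
t 1.5 tcp [418.  141.9 231.1] zh -19.58 f [-0.1 -0.1 -0.3] gap 85.6 q [ 12. -18. 109.   0.  89.  32.] 
 shift cm [19.11 -0.62 -0.14] turn [ 0.72 -0.02  0.01]
```

{"method": "servo_tool", "body": {"commands": [[[0,4,-0.6,-0.14,0.7,0,0],[0,8,-0.6,-0.14,0.7,0,0],[0,12,-0.6,-0.14,0.7,0,0],[0,15,-0.6,-0.14,0.7,0,0],[0,17.5,-0.6,-0.14,0.7,0,0],[0,19.1,-0.6,-0.14,0.7,0,0],[0,19.1,-0.6,-0.14,0.7,0,0],[0,19.1,-0.6,-0.14,0.7,0,0]]]}}

```text
time: 2.3
tool_pos: [414.7, 136.8, 40.6]
tcp_rot: [-145.6, 90.0, -166.0]
ft_force: [0.4, 0.4, 0.7]
finger_gap: 85.6
```

{"method": "servo_tool", "body": {"commands": [[[150,0,0,0,0,0,0],[255,0,0,0,0,0,0],[255,0,0,0,0,0,0],[255,0,0,0,0,0,0],[255,0,0,0,0,0,0],[255,0,0,0,0,0,0],[255,0,0,0,0,0,0]]], "force": 80}}

```text
time: 3.0
tool_pos: [415.5, 136.5, 41.0]
tcp_rot: [31.9, 89.9, 11.5]
ft_force: [-0.0, -0.6, 6.0]
finger_gap: 23.0
```

```bash
python3 snap.py wrist 2
```

```text
t 3.0 tcp [415.5 136.5  41. ] zh -20.4 f [-0.  -0.6  6. ] gap 23.0 q [ 11.  -8. 121.  -0.  66.  32.] 
 shift cm [0. 0. 0.] turn [ 0.    0.06 -0.04]
```

View pics/wrist2.png

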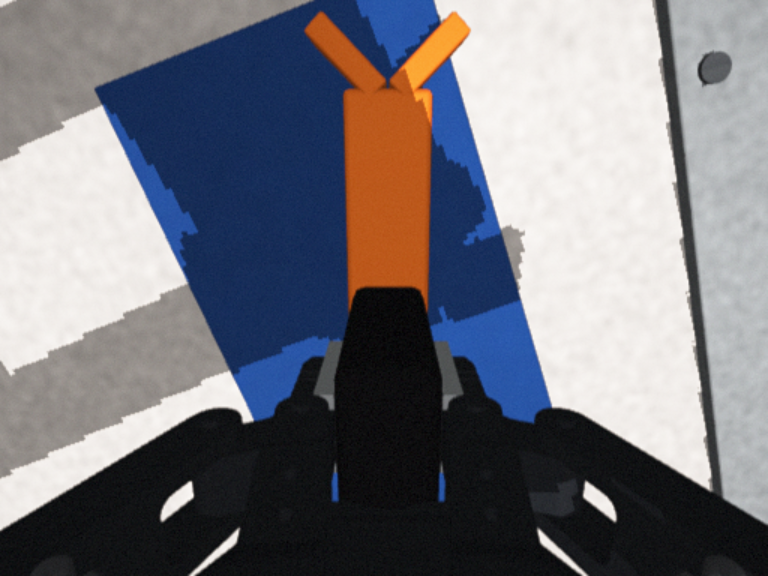

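The grip is centred and the stick points straight ahead in the view, with the V bottom at (388,86). I'll lift and move to look at the carrier and lane from above.

Run:
```python
from h import *
from bench import r
p,d,c=load('wrist',2)
N=onz(c,np.array([(388,88),(386,288),(318,15),(462,18)])/1.5,24.5); print(N.round(1)); s=r.sense(); R=rot(s['tcp_rot']); print(((N-s['tool_pos'])@R).round(1))
goto(r.sense(),(490,-110,260),-95)
```

```text
[[445.1 217.5  24.5]
 [422.4 158.2  24.5]
 [432.8 243.4  24.5]
 [472.2 227.9  24.5]]
[[ 16.5  86.2  -0.5]
 [ 16.5  22.7  -1.2]
 [ 16.5 106.2 -21.1]
 [ 16.6 105.4  21.2]]
t 3.05 tcp [415.5 136.5  41. ] zh -20.4 f [ 0.2 -0.8  5.7] gap 23.2 q [ 11.  -8. 121.  -0.  66.  32.] 
 shift cm [-21.9  -20.49  15.59] turn [ 7.46e+01  3.00e-02 -7.00e-02]
```

{"method": "servo_tool", "body": {"commands": [[[255,-3,0,0,0,0,0],[255,-7,0,0,0,0,0],[255,-11,0,0,0,0,0],[255,-14,0,0,0,0,0],[255,-14,0,0,0,0,0]]]}}

```text
time: 3.55
tool_pos: [417.5, 136.9, 185.1]
tcp_rot: [32.4, 89.6, 12.0]
ft_force: [0.8, -0.1, -1.4]
finger_gap: 23.1
```

Run:
```python
from h import *
from bench import r
goto(r.sense(),(490,-110,260),-95)
```

```text
t 3.55 tcp [417.5 136.9 185.1] zh -20.4 f [ 0.8 -0.1 -1.4] gap 23.1 q [ 11. -17. 113.   0.  83.  32.] 
 shift cm [ -7.47 -20.59  15.45] turn [74.6   0.17 -0.45]
```

{"method": "servo_tool", "body": {"commands": [[[255,-7.5,-20.6,15.4,74.6,0.2,-0.4],[255,-7.5,-20.6,15.4,74.6,0.2,-0.4],[255,-7.5,-20.6,15.4,74.6,0.2,-0.4],[255,-7.5,-20.6,15.4,74.6,0.2,-0.4],[255,-7.5,-20.6,15.4,74.6,0.2,-0.4],[255,-7.5,-20.6,15.4,74.6,0.2,-0.4],[255,-7.5,-20.6,15.4,74.6,0.2,-0.4],[255,-7.5,-20.6,15.4,74.6,0.2,-0.4]]]}}

```text
time: 4.35
tool_pos: [486.8, -111.3, 253.6]
tcp_rot: [-89.5, 89.5, -179.1]
ft_force: [-0.7, 1.2, -2.3]
finger_gap: 23.2
```

Run:
```python
from h import *
from bench import r
goto(r.sense(),(490,-110,260),-95)
```

```text
t 4.35 tcp [ 486.8 -111.3  253.6] zh -89.62 f [-0.7  1.2 -2.3] gap 23.2 q [-19.  -8.  99.  -0.  90.  71.] 
 shift cm [-0.65  0.31 -0.12] turn [5.38 0.03 0.53]
```

{"method": "servo_tool", "body": {"commands": [[[255,-0.6,0.3,0,5.4,0,0],[255,-0.6,0.3,0,5.4,0,0],[255,-0.6,0.3,0,5.4,0,0],[255,-0.6,0.3,0,5.4,0,0]]]}}

```text
time: 4.75
tool_pos: [490.0, -110.1, 260.4]
tcp_rot: [-81.3, 89.5, -175.7]
ft_force: [0.0, -1.0, -2.0]
finger_gap: 23.4
```

```bash
python3 snap.py wrist 3; python3 snap.py side 3; python3 snap.py scene 3
```

```text
t 4.75 tcp [ 490.  -110.1  260.4] zh -94.41 f [ 0. -1. -2.] gap 23.4 q [-18.  -8.  98.  -0.  91.  76.] 
 shift cm [0. 0. 0.] turn [-0.    0.07  0.45]
t 4.8 tcp [ 490.1 -110.2  260.6] zh -94.44 f [ 0.6  0.  -1.4] gap 23.0 q [-18.  -8.  98.  -0.  91.  76.] 
 shift cm [0. 0. 0.] turn [-0.    0.08  0.44]
t 4.85 tcp [ 490.2 -110.2  260.8] zh -94.47 f [-0.3 -0.5 -1.9] gap 23.3 q [-18.  -8.  98.  -0.  91.  76.] 
 shift cm [0. 0. 0.] turn [-0.    0.08  0.42]
```

View pics/wrist3.png

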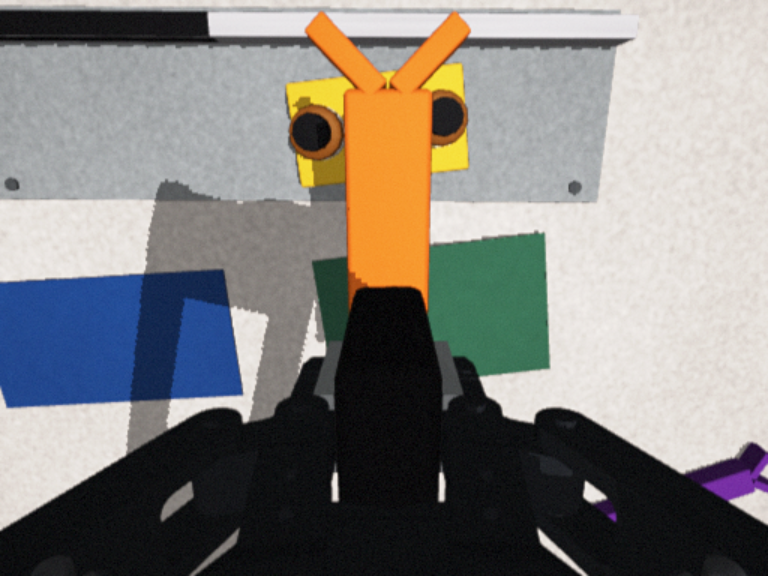

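View pics/scene3.png

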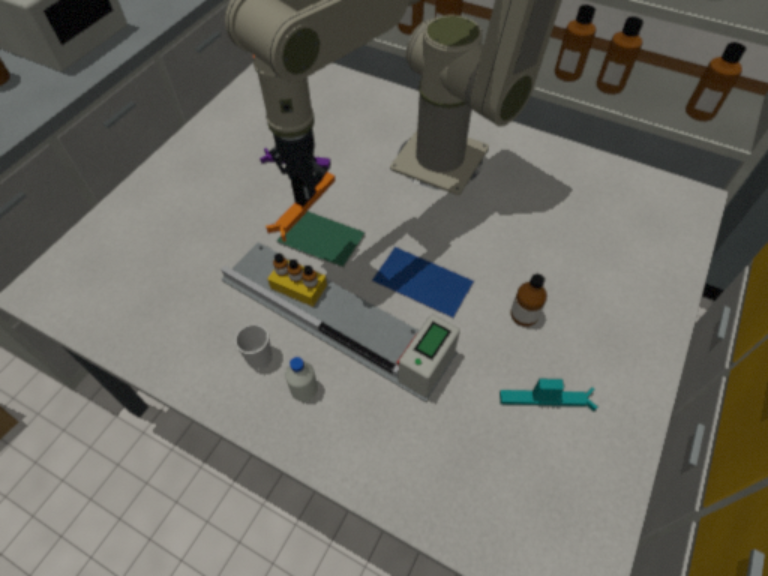

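The view shows the fence along the top edge, with the strip starting at (208,40) and the fence end at (637,25). The plate's near edge runs from (0,197) to (597,202), and the carrier's top corners are at (287,84), (462,64), (468,168) and (300,187). I'll fit these.

Run:
```python
from h import *
p,d,c=load('wrist',3); 
g=cv2.cvtColor(p,cv2.COLOR_RGB2GRAY).astype(float); H=hsv(p); h,s,v=[H[...,i].astype(int) for i in range(3)]
# plate near edge: strongest up gradient in rows 120..145
def edge(cols,r0,r1,sign):
    gr=np.gradient(cv2.GaussianBlur(g,(3,3),0),axis=0)*sign; return np.array([(u,r0+np.argmax(gr[r0:r1,u])) for u in cols])
near=edge(list(range(5,75,3))+list(range(300,390,3)),126,142,1)
# fence top/inner edge: white -> shadow
fin=edge(list(range(150,195,3))+list(range(320,405,3)),20,36,-1); fout=edge(list(range(150,195,3))+list(range(320,405,3)),2,14,1)
for nm,e,z in (('near',near,8),('fin',fin,38),('fout',fout,38)):
    P=onz(c,e,z); q=np.polyfit(P[:,1],P[:,0],1)
    for _ in range(3):
        r_=P[:,0]-np.polyval(q,P[:,1]); k=abs(r_)<max(1.2,1.5*np.median(abs(r_))); q=np.polyfit(P[k,1],P[k,0],1)
    print(nm,'angle',np.degrees(np.arctan(q[0])).round(2),'x at y=-110',np.polyval(q,-110).round(1),k.mean(),np.std(r_[k]).round(2))
print('strip start',onz(c,np.array([(208,11),(208,40)])/1.5,38).round(1),'fence end',onz(c,np.array([(637,16),(635,40)])/1.5,38).round(1),'plate end',onz(c,np.array([(597,202),(613,60)])/1.5,8).round(1))
ym=big((h>=18)&(h<35)&(s>150)&(v>100)); ym2=(h>=18)&(h<35)&(s>150)&(v>60)
ct=np.array([(287,84),(462,64),(468,168),(300,187)])/1.5
P=onz(c,ct,53); print(P.round(1)); L=np.linalg.norm(np.roll(P,-1,0)-P,axis=1); print(L.round(1),'mean',P.mean(0).round(1)); 
e=(P[0]-P[1]); e2=P[3]-P[2]; print('yaw of carrier y axis offset from +y (deg, + toward +x)',[np.degrees(np.arctan2(q[0],q[1])).round(2) for q in (e,e2)])
a=cv2.imread('pics/wrist3.png')[0:220,180:660]; cv2.imwrite('pics/c4.png',cv2.resize(a,None,fx=1.66,fy=1.66,interpolation=2))
```

```text
near angle 4.72 x at y=-110 513.0 0.9074074074074074 0.39
fin angle 4.65 x at y=-110 628.3 1.0 0.1
fout angle 4.64 x at y=-110 643.0 1.0 0.1
strip start [[652.3  -0.9  38. ]
 [634.8   2.3  38. ]] fence end [[ 627.2 -288.5   38. ]
 [ 612.5 -288.1   38. ]] plate end [[ 499.4 -279.6    8. ]
 [ 604.5 -286.9    8. ]]
[[ 601.2  -50.4   53. ]
 [ 604.5 -167.6   53. ]
 [ 537.  -169.5   53. ]
 [ 533.   -50.5   53. ]]
[117.2  67.5 119.1  68.1] mean [ 568.9 -109.5   53. ]
yaw of carrier y axis offset from +y (deg, + toward +x) [np.float64(-1.64), np.float64(-1.92)]
```

View pics/c4.png

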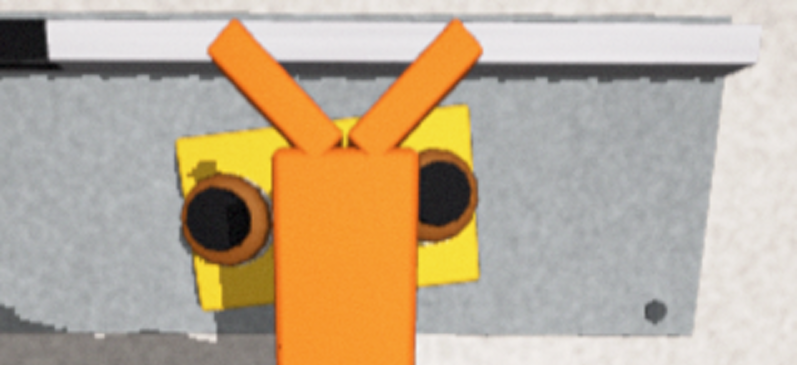

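```bash
cat >> h.py <<'E'
A_=np.radians(4.65); LN=np.array([np.cos(A_),-np.sin(A_)]); LU=np.array([np.sin(A_),np.cos(A_)]); LO=np.array([592.3,2.95])
def l2w(x,y,z): return (*(LO+x*LN+y*LU),z)
def w2l(P): q=np.asarray(P)[...,:2]-LO; return np.stack([q@LN,q@LU],-1)
E
python3 - <<'E'
from h import *
from bench import r
goto(r.sense(),l2w(-176,-112,60),-94.65)
E
```

```text
t 4.9 tcp [ 490.2 -110.2  260.9] zh -94.49 f [-1.1 -0.6 -1.2] gap 23.2 q [-18.  -8.  98.  -0.  91.  76.] 
 shift cm [20.15 -8.2  -0.96] turn [0.16 0.08 0.41]
```

{"method": "servo_tool", "body": {"commands": [[[255,1,-3,-0.5,0.2,0.1,0.4],[255,4,-6,-0.9,0.2,0.1,0.4],[255,8,-8.2,-0.9,0.2,0.1,0.4],[255,12,-8.2,-0.9,0.2,0.1,0.4],[255,16,-8.2,-0.9,0.2,0.1,0.4],[255,19,-8.2,-0.9,0.2,0.1,0.4],[255,20.1,-8.2,-0.9,0.2,0.1,0.4],[255,20.1,-8.2,-0.9,0.2,0.1,0.4]]]}}

```text
time: 5.7
tool_pos: [406.8, -94.6, 59.5]
tcp_rot: [-110.7, 89.8, 154.6]
ft_force: [0.2, 0.1, -0.9]
finger_gap: 23.3
```

```bash
python3 snap.py wrist 4;python3 - <<'E'
from h import *
from bench import r
goto(r.sense(),l2w(-146,-112,60),-94.65)
E
```

```text
t 5.7 tcp [406.8 -94.6  59.5] zh -94.73 f [ 0.2  0.1 -0.9] gap 23.3 q [-20. -12. 123.   0.  69.  75.] 
 shift cm [0. 0. 0.] turn [ 0.   -0.06  0.16]
t 5.75 tcp [408.1 -95.   61.2] zh -94.74 f [ 0.3 -0.6 -1.1] gap 23.4 q [-20. -13. 123.   0.  69.  75.] 
 shift cm [ 0.12  2.96 -0.06] turn [-0.09 -0.02  0.  ]
```

View pics/wrist4.png

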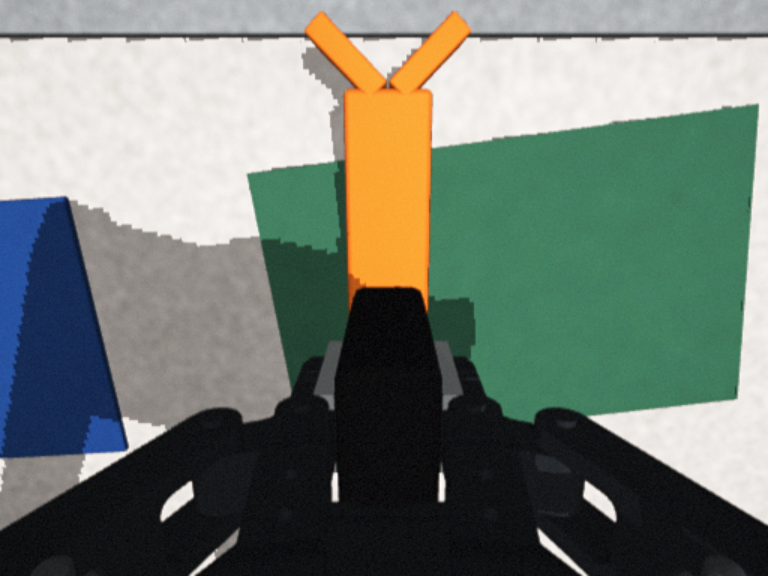

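{"method": "servo_tool", "body": {"commands": [[[255,0.1,0.6,0,0,0,0],[255,0.1,1.2,0,0,0,0],[255,0.1,1.8,0,0,0,0],[255,0.1,2.3,0,0,0,0],[255,0.1,2.8,0,0,0,0],[255,0.1,3.3,0,0,0,0],[255,0.1,3.7,0,0,0,0],[255,0.1,3.9,0,0,0,0]]]}}

```text
time: 6.55
tool_pos: [447.2, -98.3, 59.7]
tcp_rot: [167.8, 90.0, 73.0]
ft_force: [-4.8, 1.0, -0.1]
finger_gap: 22.9
```

```bash
python3 snap.py side 5;python3 - <<'E'
from h import *
from bench import r
goto(r.sense(),l2w(-130,-112,60),-94.65); print(w2l(r.sense()['tool_pos']))
a=cv2.imread('pics/side5.png')[200:420,330:580]; cv2.imwrite('pics/c5.png',cv2.resize(a,None,fx=2.7,fy=2.7,interpolation=2))
E
```

```text
t 6.55 tcp [447.2 -98.3  59.7] zh -94.76 f [-4.8  1.  -0.1] gap 22.9 q [-19.  -6. 117.   0.  68.  76.] 
 shift cm [0. 0. 0.] turn [-0.   -0.01 -0.  ]
t 6.6 tcp [447.3 -98.3  59.7] zh -94.76 f [-1.4  1.2 -0.5] gap 23.2 q [-19.  -6. 117.   0.  68.  76.] 
 shift cm [-0.03  0.63 -0.07] turn [-0.11 -0.01 -0.02]
[-136.2903048  -112.71123052]
```

View pics/c5.png

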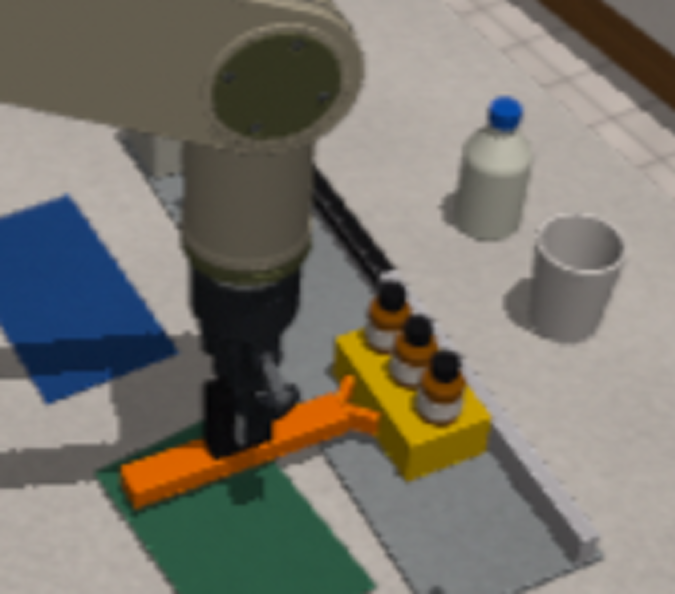

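The prongs rest on the near face and the carrier is almost at the fence. I'll keep pushing in small increments until the force rises.

{"method": "servo_tool", "body": {"commands": [[[255,0,0.15,0,0,0,0],[255,0,0.3,0,0,0,0],[255,0,0.4,0,0,0,0],[255,0,0.4,0,0,0,0]]]}}

```text
time: 7.0
tool_pos: [451.1, -98.7, 59.8]
tcp_rot: [101.5, 90.0, 6.7]
ft_force: [-2.4, -1.3, -2.3]
finger_gap: 22.9
```

{"method": "servo_tool", "body": {"commands": [[[255,0,0.15,0,0,0,0],[255,0,0.2,0,0,0,0],[255,0,0.2,0,0,0,0]]]}}

```text
time: 7.3
tool_pos: [452.1, -98.7, 59.7]
tcp_rot: [-96.5, 89.9, 168.7]
ft_force: [-9.2, 0.9, 3.1]
finger_gap: 23.3
```

{"method": "servo_tool", "body": {"commands": [[[255,0,0.1,0,0,0,0],[255,0,0.1,0,0,0,0]]]}}

```text
time: 7.5
tool_pos: [452.3, -98.6, 59.1]
tcp_rot: [-98.2, 89.8, 167.0]
ft_force: [-6.5, 0.1, -2.9]
finger_gap: 22.9
```

{"method": "servo_tool", "body": {"commands": [[[255,0,0.15,0,0,0,0],[255,0,0.2,0,0,0,0],[255,0,0.2,0,0,0,0]]]}}

```text
time: 7.8
tool_pos: [452.4, -98.6, 58.7]
tcp_rot: [-95.0, 89.6, 170.2]
ft_force: [-20.6, 0.9, 8.8]
finger_gap: 23.2
```

```bash
python3 snap.py side 6;python3 - <<'E'
from h import *
from bench import r
goto(r.sense(),l2w(-160,-112,60),-94.65); print(w2l(r.sense()['tool_pos']))
a=cv2.imread('pics/side6.png')[200:420,330:580]; cv2.imwrite('pics/c6.png',cv2.resize(a,None,fx=2.7,fy=2.7,interpolation=2))
E
```

```text
t 7.8 tcp [452.4 -98.6  58.7] zh -94.75 f [-20.6   0.9   8.8] gap 23.2 q [-19.  -4. 116.  -0.  69.  76.] 
 shift cm [0. 0. 0.] turn [ 0.   -0.04  0.43]
t 7.85 tcp [452.4 -98.6  58.7] zh -94.75 f [-18.9   0.8   8.6] gap 23.2 q [-19.  -4. 116.  -0.  69.  76.] 
 shift cm [-0.11 -2.88 -0.05] turn [-0.1  -0.04  0.43]
[-131.17921752 -112.55922017]
```

View pics/c6.png

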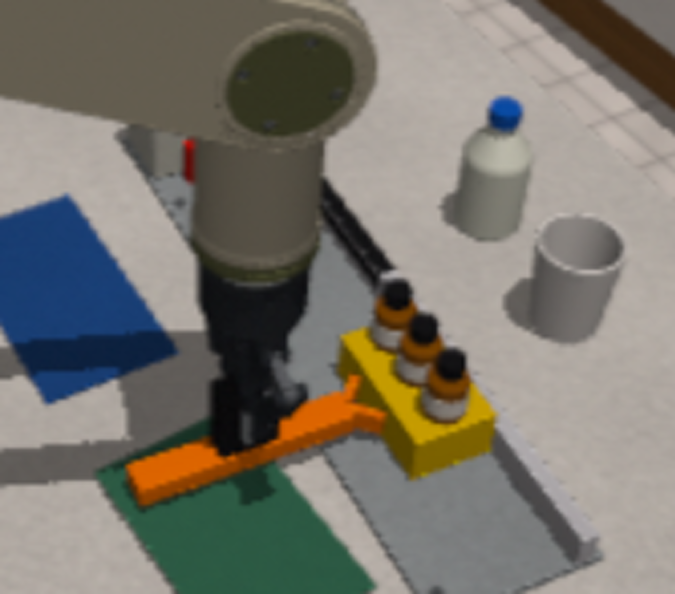

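Force is up to about 20 N and the carrier is visibly against the fence. I'll back off, lift, and swing to the trailing near corner.

{"method": "servo_tool", "body": {"commands": [[[255,0,-1,0,0,0,0],[255,0,-3,0,0,0,0],[255,-4,-3,0,0,0,0],[255,-8,-3,0,0,0,0],[255,-11,-3,0,0,0,0],[255,-11,-3,0,0,0,0]]]}}

```text
time: 8.45
tool_pos: [429.6, -97.7, 175.7]
tcp_rot: [78.1, 89.3, -16.7]
ft_force: [0.2, -0.6, -1.2]
finger_gap: 23.2
```

Run:
```python
from h import *
from bench import r
goto(r.sense(),l2w(-107,-256,170),-49.65)
```

```text
t 8.45 tcp [429.6 -97.7 175.7] zh -94.75 f [ 0.2 -0.6 -1.2] gap 23.2 q [-20. -17. 114.   0.  82.  75.] 
 shift cm [ 0.66  4.71 14.24] turn [-45.1    0.39  -0.57]
```

{"method": "servo_tool", "body": {"commands": [[[255,0,0,3,-7,0,0],[255,0,1,7,-15,0,0],[255,0.6,2.5,11,-23,0.4,-0.6],[255,0.6,4.7,14.2,-31,0.4,-0.6],[255,0.6,4.7,14.2,-39,0.4,-0.6],[255,0.6,4.7,14.2,-45.1,0.4,-0.6],[255,0.6,4.7,14.2,-45.1,0.4,-0.6],[255,0.6,4.7,14.2,-45.1,0.4,-0.6]]]}}

```text
time: 9.25
tool_pos: [461.0, -241.8, 163.3]
tcp_rot: [-148.2, 89.3, 162.0]
ft_force: [-0.2, 1.0, -1.3]
finger_gap: 23.7
```

```bash
python3 snap.py wrist 7
```

```text
t 9.25 tcp [ 461.  -241.8  163.3] zh -49.84 f [-0.2  1.  -1.3] gap 23.7 q [-33.  -2. 102.  -0.  80.  17.] 
 shift cm [0. 0. 0.] turn [ 0.   -0.59  0.36]
```

View pics/wrist7.png

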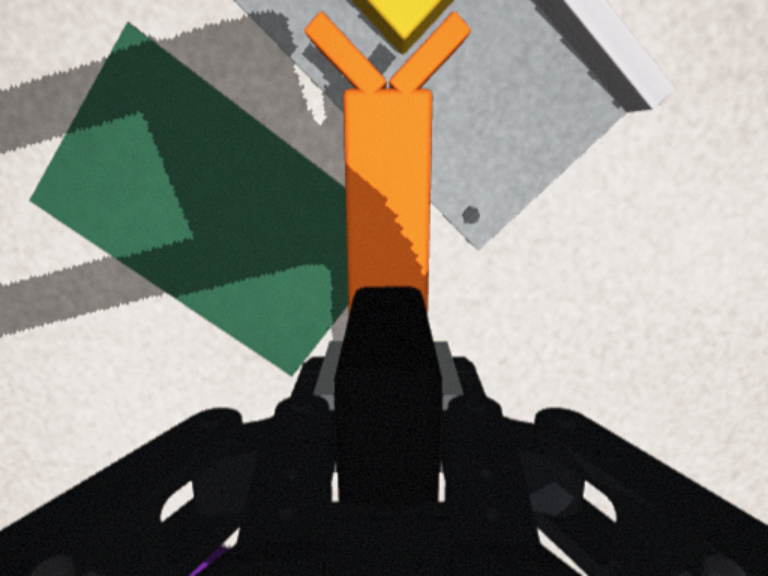

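The view shows the carrier's trailing near corner at (405,40), just ahead of the notch. I'll measure that corner.

Run:
```python
from h import *
from bench import r
p,d,c=load('wrist',7); P=onz(c,np.array([(405,40)])/1.5,53); P2=onz(c,np.array([(405,52)])/1.5,8); print(P,w2l(P),w2l(P2))
s=r.sense()
print('fence end check',w2l(onz(c,np.array([(655,107),(672,93)])/1.5,38)),'plate corner',w2l(onz(c,np.array([478,249])/1.5,8)))
g=lambda k,z: goto(s,l2w(-25-(86.2+k)*.7071,w2l(P)[0,1]-(86.2+k)*.7071,z),-49.65)
g(30,170); g(30,60); g(4,60)
```

```text
[[ 553.74460562 -171.56272743   53.        ]] [[ -24.28096155 -177.06395844]] [[ -21.99345799 -176.27269874]]
fence end check [[  46.47582804 -289.24342145]
 [  56.63035211 -289.89429787]] plate corner [[ -68.91195824 -288.590751  ]]
t 9.3 tcp [ 461.  -241.7  163.5] zh -49.81 f [-0.4 -0.1 -2.5] gap 23.3 q [-33.  -2. 102.  -0.  80.  17.] 
 shift cm [-0.66 -0.06  0.6 ] turn [-0.16 -0.57  0.36]
t 9.3 tcp [ 461.  -241.7  163.5] zh -49.81 f [-0.4 -0.1 -2.5] gap 23.3 q [-33.  -2. 102.  -0.  80.  17.] 
 shift cm [10.34  0.    0.71] turn [-0.16 -0.57  0.36]
t 9.3 tcp [ 461.  -241.7  163.5] zh -49.81 f [-0.4 -0.1 -2.5] gap 23.3 q [-33.  -2. 102.  -0.  80.  17.] 
 shift cm [10.32  2.6   0.7 ] turn [-0.16 -0.57  0.36]
```

{"method": "servo_tool", "body": {"commands": [[[255,3,0,0.7,-0.1,-0.6,0.4],[255,6,0,0.7,-0.1,-0.6,0.4],[255,9,0,0.7,-0.1,-0.6,0.4],[255,10.3,0,0.7,-0.1,-0.6,0.4],[255,10.3,0,0.7,-0.1,-0.6,0.4]]]}}

```text
time: 9.8
tool_pos: [462.9, -245.7, 58.7]
tcp_rot: [-171.6, 89.8, 138.8]
ft_force: [0.1, 0.7, -2.0]
finger_gap: 23.1
```

```bash
cat > g.py <<'E'
import sys
from h import *
from bench import r
x,y,z,zh=map(float,sys.argv[1:5]); s=r.sense(); print('lane tcp',w2l(s['tool_pos']).round(1),'notch',(w2l(s['tool_pos'])+86.2*.7071).round(1))
goto(s,l2w(x-86.2*.7071,y-86.2*.7071,z),zh)
E
python3 g.py -25 -177 60 -49.65
```

```text
lane tcp [-108.9 -258.3] notch [ -47.9 -197.4]
t 9.8 tcp [ 462.9 -245.7   58.7] zh -49.61 f [ 0.1  0.7 -2. ] gap 23.1 q [-34.   5. 107.   0.  68.  16.] 
 shift cm [-0.13  3.06  0.18] turn [ 0.04 -0.2   0.03]
```

{"method": "servo_tool", "body": {"commands": [[[255,-0.1,1,0.18,0,0,0],[255,-0.1,1.8,0.18,0,0,0],[255,-0.1,2.4,0.18,0,0,0],[255,-0.1,2.7,0.18,0,0,0],[255,-0.1,2.7,0.18,0,0,0]]]}}

```text
time: 10.3
tool_pos: [486.7, -230.5, 62.2]
tcp_rot: [34.3, 89.9, -15.2]
ft_force: [0.0, 0.5, -1.2]
finger_gap: 23.0
```

```bash
python3 snap.py wrist 8; python3 g.py -25 -177 60 -49.65
```

```text
t 10.3 tcp [ 486.7 -230.5   62.2] zh -49.51 f [ 0.   0.5 -1.2] gap 23.0 q [-31.   7. 105.   0.  69.  19.] 
 shift cm [0. 0. 0.] turn [ 0.    0.06 -0.04]
lane tcp [ -86.4 -241.3] notch [ -25.5 -180.4]
t 10.35 tcp [ 486.6 -230.6   62.1] zh -49.53 f [ 1.2 -0.5 -2.5] gap 23.0 q [-31.   7. 105.   0.  69.  19.] 
 shift cm [ 0.21  0.27 -0.2 ] turn [ 0.12  0.06 -0.06]
```

View pics/wrist8.png

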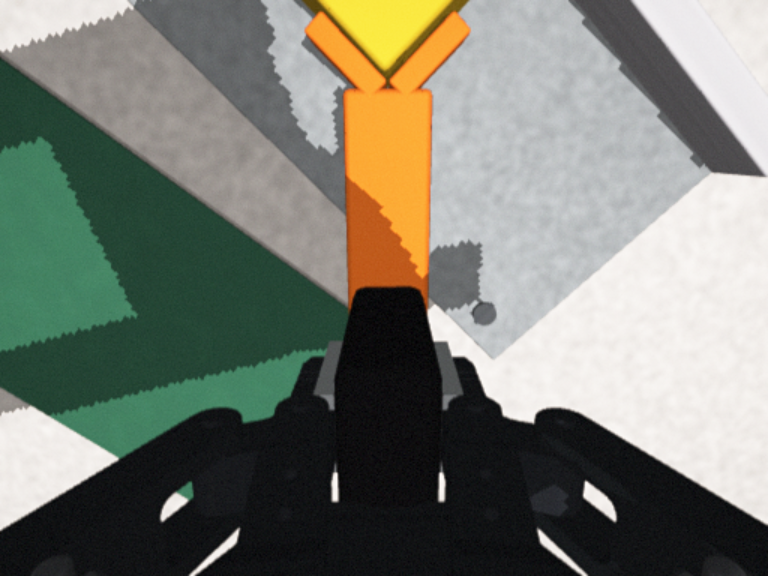

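The notch is centred on the corner and not yet touching. I'll engage it gently with a slight bias towards the fence.

{"method": "servo_tool", "body": {"commands": [[[255,0.1,0.3,-0.1,0,0,0],[255,0.1,0.45,-0.2,0,0,0],[255,0.1,0.56,-0.34,0,0,0],[255,0.1,0.56,-0.34,0,0,0]]]}}

```text
time: 10.75
tool_pos: [487.0, -227.0, 61.4]
tcp_rot: [-55.9, 89.8, -105.5]
ft_force: [-10.0, -10.4, 4.1]
finger_gap: 22.7
```

```bash
python3 g.py -24 -120 60 -49.65
```

```text
lane tcp [ -86.3 -237.8] notch [ -25.4 -176.8]
t 10.75 tcp [ 487.  -227.    61.4] zh -49.62 f [-10.  -10.4   4.1] gap 22.7 q [-30.   6. 105.  -0.  69.  19.] 
 shift cm [ 0.12  4.12 -3.92] turn [0.03 0.12 0.18]
```

Seated: about 10 N towards the fence and 10 N along it. Now I'll feed along the lane.

{"method": "servo_tool", "body": {"commands": [[[255,0,0.35,-0.35,0,0,0],[255,0,0.7,-0.7,0,0,0],[255,0,1.05,-1.05,0,0,0],[255,0,1.4,-1.4,0,0,0],[255,0,1.75,-1.75,0,0,0],[255,0,2.1,-2.1,0,0,0],[255,0,2.45,-2.45,0,0,0],[255,0,2.8,-2.8,0,0,0]]]}}

```text
time: 11.55
tool_pos: [490.2, -187.8, 61.4]
tcp_rot: [-53.0, 89.8, -102.7]
ft_force: [-10.8, -12.2, 4.0]
finger_gap: 23.2
```

```bash
python3 snap.py wrist 9; python3 g.py -24 -90 60 -49.65
```

```text
t 11.55 tcp [ 490.2 -187.8   61.4] zh -49.64 f [-10.8 -12.2   4. ] gap 23.2 q [-26.   5. 107.  -0.  68.  23.] 
 shift cm [0. 0. 0.] turn [-0.    0.15  0.19]
lane tcp [ -86.3 -197.5] notch [ -25.4 -136.6]
t 11.6 tcp [ 490.2 -186.9   61.3] zh -49.63 f [ -9.4 -11.4   5. ] gap 22.8 q [-26.   5. 107.  -0.  68.  23.] 
 shift cm [ 0.11  3.39 -3.19] turn [0.02 0.11 0.17]
```

View pics/wrist9.png

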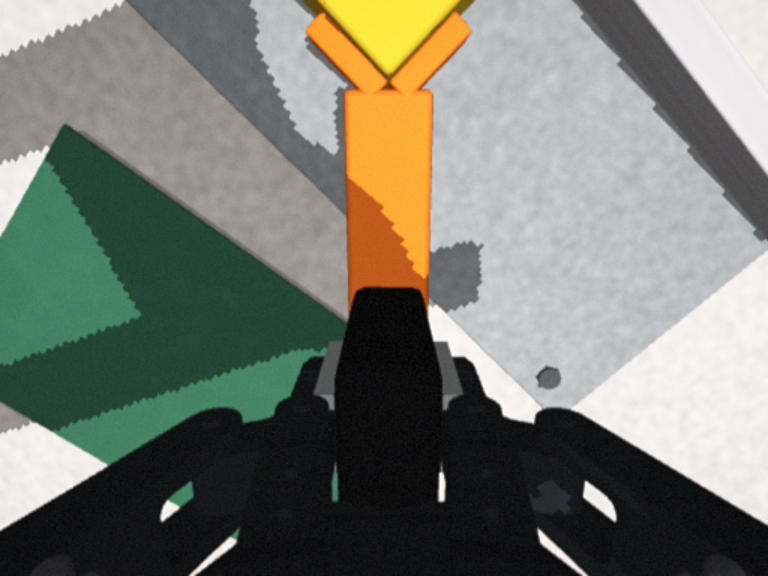

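```bash
python3 snap.py side 9; python3 snap.py scene 9
python3 - <<'E'
from h import *
a=cv2.imread('pics/side9.png')[180:420,330:580]; b=cv2.imread('pics/scene9.png')[200:400,180:480]
a=cv2.resize(a,(400,384),interpolation=2); b=cv2.resize(b,(400,267),interpolation=2); b=cv2.copyMakeBorder(b,0,117,0,0,0); cv2.imwrite('pics/c9.png',np.hstack([a,b]))
E
```

```text
t 11.6 tcp [ 490.2 -186.9   61.3] zh -49.63 f [ -9.4 -11.4   5. ] gap 22.8 q [-26.   5. 107.  -0.  68.  23.] 
 shift cm [0. 0. 0.] turn [-0.    0.11  0.17]
t 11.65 tcp [ 490.3 -187.    61.3] zh -49.61 f [-8.8 -8.8  4.1] gap 23.0 q [-26.   5. 107.  -0.  68.  23.] 
 shift cm [0. 0. 0.] turn [-0.    0.1   0.16]
```

View pics/c9.png

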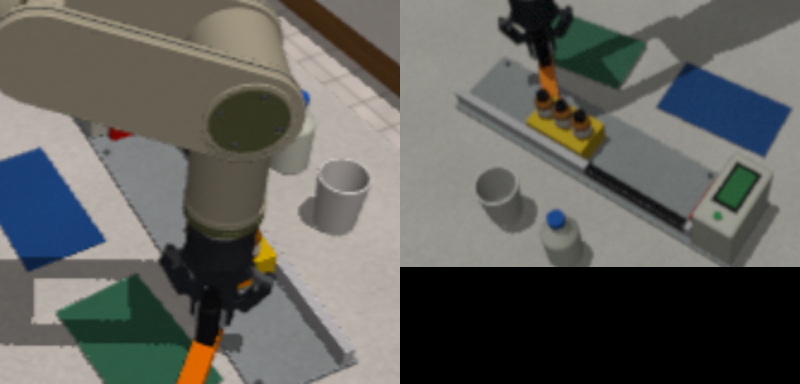

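The carrier is flush, with its far edge parallel to the fence in the right-hand crop, and its leading end is just short of the strip. I'll continue feeding.

{"method": "servo_tool", "body": {"commands": [[[255,0,0.35,-0.35,0,0,0],[255,0,0.7,-0.7,0,0,0],[255,0,1.05,-1.05,0,0,0],[255,0,1.4,-1.4,0,0,0],[255,0,1.75,-1.75,0,0,0],[255,0,2.1,-2.1,0,0,0],[255,0,2.45,-2.45,0,0,0],[255,0,2.8,-2.8,0,0,0]]]}}

```text
time: 12.5
tool_pos: [493.4, -148.2, 61.3]
tcp_rot: [-55.3, 89.8, -104.9]
ft_force: [-10.4, -12.1, 5.6]
finger_gap: 23.3
```

```bash
python3 g.py -24 -60 60 -49.65
```

```text
lane tcp [ -86.3 -158.6] notch [-25.4 -97.7]
t 12.5 tcp [ 493.4 -148.2   61.3] zh -49.64 f [-10.4 -12.1   5.6] gap 23.3 q [-22.   3. 108.  -0.  68.  27.] 
 shift cm [ 0.12  2.76 -2.57] turn [0.01 0.13 0.19]
```

Forces are steady and the lane x has not drifted.

{"method": "servo_tool", "body": {"commands": [[[255,0,0.4,-0.4,0,0,0],[255,0,0.8,-0.8,0,0,0],[255,0,1.2,-1.2,0,0,0],[255,0,1.6,-1.6,0,0,0],[255,0,2.0,-2.0,0,0,0],[255,0,2.4,-2.4,0,0,0],[255,0,2.8,-2.8,0,0,0],[255,0,3.2,-3.2,0,0,0]]]}}

```text
time: 13.3
tool_pos: [497.1, -102.9, 61.3]
tcp_rot: [-54.8, 89.8, -104.4]
ft_force: [-9.1, -11.9, 5.5]
finger_gap: 23.1
```

```bash
python3 g.py -24 80 60 -49.65
```

```text
lane tcp [ -86.3 -113.2] notch [-25.3 -52.3]
t 13.3 tcp [ 497.1 -102.9   61.3] zh -49.64 f [ -9.1 -11.9   5.5] gap 23.1 q [-17.   2. 110.  -0.  68.  32.] 
 shift cm [ 0.08  9.45 -9.26] turn [0.01 0.13 0.18]
```

{"method": "servo_tool", "body": {"commands": [[[255,0,0.4,-0.4,0,0,0],[255,0,0.8,-0.8,0,0,0],[255,0,1.2,-1.2,0,0,0],[255,0,1.6,-1.6,0,0,0],[255,0,2.0,-2.0,0,0,0],[255,0,2.4,-2.4,0,0,0],[255,0,2.8,-2.8,0,0,0],[255,0,3.2,-3.2,0,0,0]]]}}

```text
time: 14.1
tool_pos: [500.8, -57.7, 61.2]
tcp_rot: [-55.1, 89.8, -104.8]
ft_force: [-9.3, -11.7, 5.1]
finger_gap: 23.0
```

{"method": "servo_tool", "body": {"commands": [[[255,0,0.4,-0.4,0,0,0],[255,0,0.8,-0.8,0,0,0],[255,0,1.2,-1.2,0,0,0],[255,0,1.6,-1.6,0,0,0],[255,0,2.0,-2.0,0,0,0],[255,0,2.4,-2.4,0,0,0],[255,0,2.8,-2.8,0,0,0],[255,0,3.2,-3.2,0,0,0]]]}}

```text
time: 14.9
tool_pos: [504.5, -12.4, 61.2]
tcp_rot: [-54.6, 89.8, -104.2]
ft_force: [-8.2, -12.4, 6.0]
finger_gap: 23.4
```

```bash
python3 g.py -24 80 60 -49.65
```

```text
lane tcp [-86.3 -22.4] notch [-25.3  38.5]
t 14.9 tcp [504.5 -12.4  61.2] zh -49.63 f [ -8.2 -12.4   6. ] gap 23.4 q [ -7.   2. 110.  -0.  68.  43.] 
 shift cm [ 0.1   3.03 -2.84] turn [0.02 0.12 0.16]
```

{"method": "servo_tool", "body": {"commands": [[[255,0,0.4,-0.4,0,0,0],[255,0,0.8,-0.8,0,0,0],[255,0,1.2,-1.2,0,0,0],[255,0,1.6,-1.6,0,0,0],[255,0,1.95,-1.95,0,0,0],[255,0,2.2,-2.2,0,0,0],[255,0,2.4,-2.4,0,0,0],[255,0,2.5,-2.5,0,0,0]]]}}

```text
time: 15.7
tool_pos: [507.4, 23.0, 61.1]
tcp_rot: [-53.5, 89.8, -103.2]
ft_force: [-8.3, -12.2, 6.2]
finger_gap: 23.1
```

{"method": "servo_tool", "body": {"commands": [[[255,0,0.1,-0.1,0,0,0],[255,0,0.2,-0.2,0,0,0],[255,0,0.3,-0.3,0,0,0],[255,0,0.35,-0.35,0,0,0]]]}}

```text
time: 16.1
tool_pos: [507.7, 27.4, 61.2]
tcp_rot: [-55.2, 89.8, -104.8]
ft_force: [-9.2, -15.7, 8.4]
finger_gap: 23.2
```

```bash
python3 g.py -24 80 60 -49.65
```

```text
lane tcp [-86.3  17.5] notch [-25.4  78.5]
t 16.1 tcp [507.7  27.4  61.2] zh -49.63 f [ -9.2 -15.7   8.4] gap 23.2 q [ -3.   2. 109.  -0.  68.  47.] 
 shift cm [ 0.12  0.2  -0.01] turn [0.02 0.13 0.19]
```

{"method": "servo_tool", "body": {"commands": [[[255,0,0.07,-0.07,0,0,0],[255,0,0.14,-0.14,0,0,0],[255,0,0.14,-0.14,0,0,0]]]}}

```text
time: 16.4
tool_pos: [507.6, 27.7, 61.3]
tcp_rot: [-56.0, 89.6, -105.7]
ft_force: [-10.9, -22.2, 10.3]
finger_gap: 23.2
```

{"method": "servo_tool", "body": {"commands": [[[255,0,0.07,-0.07,0,0,0],[255,0,0.14,-0.14,0,0,0],[255,0,0.14,-0.14,0,0,0]]]}}

```text
time: 16.7
tool_pos: [507.4, 28.0, 61.5]
tcp_rot: [-56.8, 89.5, -106.5]
ft_force: [-15.5, -29.5, 13.3]
finger_gap: 23.4
```

```bash
python3 g.py -24 80 60 -49.65;  python3 snap.py side 10; python3 snap.py scene 10
python3 - <<'E'
from h import *
a=cv2.imread('pics/side10.png')[180:420,300:580]; b=cv2.imread('pics/scene10.png')[200:400,220:480]
a=cv2.resize(a,None,fx=1.42,fy=1.42,interpolation=2); b=cv2.resize(b,None,fx=1.5,fy=1.5,interpolation=2); b=cv2.copyMakeBorder(b,0,len(a)-len(b),0,0,0); cv2.imwrite('pics/c10.png',np.hstack([a,b]))
E
```

```text
lane tcp [-86.6  18.1] notch [-25.7  79.1]
t 16.7 tcp [507.4  28.   61.5] zh -49.7 f [-15.5 -29.5  13.3] gap 23.4 q [ -2.   2. 109.  -1.  69.  48.] 
 shift cm [0.15 0.19 0.05] turn [-0.05  0.29  0.45]
t 16.7 tcp [507.4  28.   61.5] zh -49.7 f [-15.5 -29.5  13.3] gap 23.4 q [ -2.   2. 109.  -1.  69.  48.] 
 shift cm [0. 0. 0.] turn [-0.    0.29  0.45]
t 16.75 tcp [507.4  28.   61.5] zh -49.7 f [-15.4 -30.5  14.2] gap 22.6 q [ -2.   2. 109.  -1.  69.  48.] 
 shift cm [0. 0. 0.] turn [-0.    0.29  0.44]
```

View pics/c10.png

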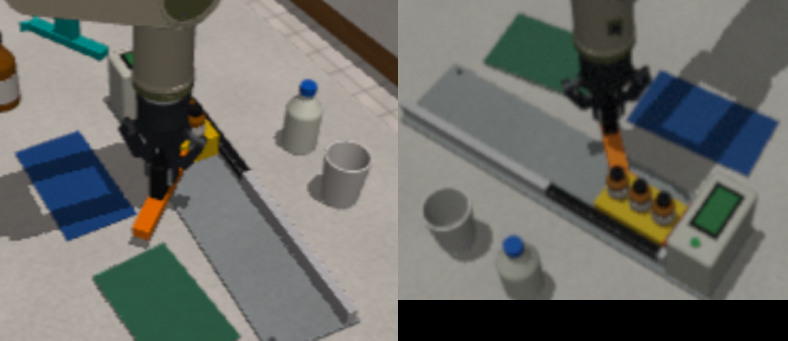

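The force climbs with no more movement, so the carrier is home at the stop. I'll retreat straight back along the stick.

{"method": "servo_tool", "body": {"commands": [[[255,0,-0.5,0,0,0,0],[255,0,-1.5,0,0,0,0],[255,0,-3,0,0,0,0],[255,0,-5,0,0,0,0],[255,-3,-5,0,0,0,0],[255,-7,-5,0,0,0,0],[255,-10,-5,0,0,0,0],[255,-10,-5,0,0,0,0]]]}}

```text
time: 17.6
tool_pos: [473.6, 1.3, 166.1]
tcp_rot: [48.0, 89.4, -1.5]
ft_force: [0.5, -0.7, -0.8]
finger_gap: 23.1
```

```bash
python3 snap.py wrist 11
python3 - <<'E'
from h import *
from bench import r
goto(r.sense(),(415.5,136.5,150),-20.4)
E
```

```text
t 17.6 tcp [473.6   1.3 166.1] zh -49.55 f [ 0.5 -0.7 -0.8] gap 23.1 q [ -6. -11. 110.   0.  80.  43.] 
 shift cm [0. 0. 0.] turn [ 0.    0.37 -0.41]
t 17.65 tcp [472.4   1.4 163.4] zh -49.55 f [ 0.4 -0.5 -2.1] gap 23.3 q [ -6. -11. 110.   0.  80.  43.] 
 shift cm [  1.3    4.43 -13.98] turn [-29.15   0.3   -0.21]
```

View pics/wrist11.png

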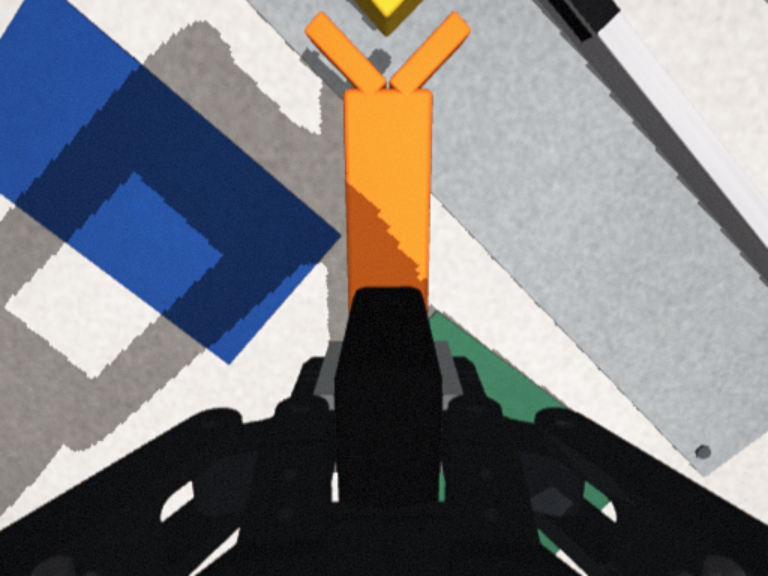

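The stick came clear of the carrier, whose corner stays square at (388,25). Next I'll move over the mat.

{"method": "servo_tool", "body": {"commands": [[[255,0,1,-3.5,-7,0.1,0],[255,0,2.2,-7,-15,0.2,-0.1],[255,0,3.4,-10.5,-23,0.3,-0.2],[255,0,4.4,-14,-29.2,0.3,-0.2],[255,0,4.4,-14,-29.2,0.3,-0.2],[255,0,4.4,-14,-29.2,0.3,-0.2],[255,0,4.4,-14,-29.2,0.3,-0.2]]]}}

```text
time: 18.35
tool_pos: [413.0, 135.9, 159.8]
tcp_rot: [-156.9, 89.6, -177.3]
ft_force: [0.9, -0.5, -1.7]
finger_gap: 23.3
```

```bash
python3 snap.py wrist 12
python3 - <<'E'
from h import *
from bench import r
goto(r.sense(),(415.5,136.5,50),-20.4)
E
```

```text
t 18.35 tcp [413.  135.9 159.8] zh -20.42 f [ 0.9 -0.5 -1.7] gap 23.3 q [ 11. -16. 115.   0.  81.  32.] 
 shift cm [0. 0. 0.] turn [ 0.   -0.36  0.15]
t 18.4 tcp [413.2 135.7 160. ] zh -20.46 f [ 0.2  0.1 -2. ] gap 23.0 q [ 11. -16. 115.   0.  81.  32.] 
 shift cm [11.    0.18  0.25] turn [-0.06 -0.34  0.14]
```

View pics/wrist12.png

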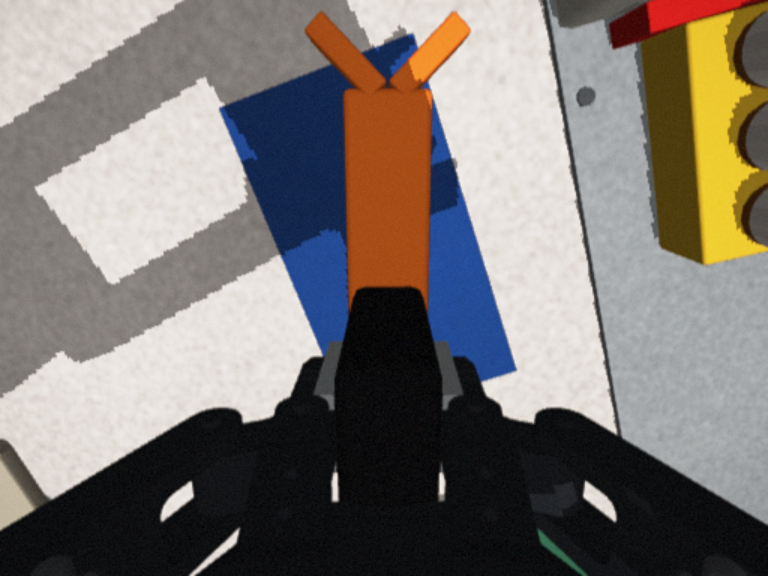

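The carrier sits against the red stop, seen at right with its near top corner at (706,264). The stick is over the mat, so I'll lower it.

{"method": "servo_tool", "body": {"commands": [[[255,3,0.2,0.2,0,-0.3,0.1],[255,6,0.2,0.2,0,-0.3,0.1],[255,9,0.2,0.2,0,-0.3,0.1],[255,10.5,0.2,0.2,0,-0.3,0.1],[255,11,0.2,0.2,0,-0.3,0.1],[255,11,0.2,0.2,0,-0.3,0.1]]]}}

```text
time: 19.0
tool_pos: [414.9, 136.9, 50.1]
tcp_rot: [-147.2, 89.9, -167.7]
ft_force: [0.3, -0.4, -1.0]
finger_gap: 23.1
```

Run:
```python
from h import *
from bench import r
goto(r.sense(),(415.5,136.5,42),-20.4)
p,d,c=load('wrist',12); print(w2l(onz(c,np.array([(706,264),(690,22)])/1.5,53)),w2l(onz(c,np.array([(660,248)])/1.5,8)), 'stop face',w2l(onz(c,np.array([612,48])/1.5,8)))
```

```text
t 19.0 tcp [414.9 136.9  50.1] zh -20.45 f [ 0.3 -0.4 -1. ] gap 23.1 q [ 12.  -8. 121.  -0.  68.  32.] 
 shift cm [ 0.81 -0.02  0.07] turn [-0.05 -0.08  0.05]
[[-27.49236235  81.85194369]
 [-23.16794265 199.66876829]] [[-27.68642635  80.96572416]] stop face [[-39.12442755 200.97693055]]
```

{"method": "servo_tool", "body": {"commands": [[[255,0.4,0,0,0,0,0],[255,0.7,0,0,0,0,0],[255,0.85,0,0,0,0,0],[255,0.85,0,0,0,0,0]]]}}

```text
time: 19.4
tool_pos: [415.4, 137.7, 42.4]
tcp_rot: [30.2, 90.0, 9.9]
ft_force: [0.2, -0.8, -1.9]
finger_gap: 23.2
```

{"method": "servo_tool", "body": {"commands": [[[255,0.1,0,0,0,0,0],[255,0.15,0,0,0,0,0],[255,0.15,0,0,0,0,0]]]}}

```text
time: 19.7
tool_pos: [415.4, 137.8, 41.0]
tcp_rot: [30.2, 90.0, 9.9]
ft_force: [-1.0, -0.2, 1.1]
finger_gap: 23.1
```

Now contacting the mat: Fz went from −1.9 N to +1.1 N. I'll release slowly.

{"method": "servo_tool", "body": {"commands": [[[170,0,0,0,0,0,0],[140,0,0,0,0,0,0],[90,0,0,0,0,0,0],[0,0,0,0,0,0,0],[0,0,0,0,0,0,0],[0,0,0,0,0,0,0],[0,0,0,0,0,0,0]]]}}

```text
time: 20.4
tool_pos: [415.3, 137.7, 40.7]
tcp_rot: [149.6, 90.0, 129.2]
ft_force: [0.4, 0.3, -0.1]
finger_gap: 85.6
```

{"method": "servo_tool", "body": {"commands": [[[0,-2,0,0,0,0,0],[0,-6,0,0,0,0,0],[0,-10,0,0,0,0,0],[0,-14,0,0,0,0,0],[0,-18,0,0,0,0,0],[0,-21,0,0,0,0,0],[0,-21,0,0,0,0,0]]]}}

```text
time: 21.1
tool_pos: [417.7, 138.2, 256.2]
tcp_rot: [32.0, 89.5, 11.6]
ft_force: [0.1, -0.5, -0.1]
finger_gap: 85.7
```

```bash
python3 snap.py wrist 13
python3 - <<'E'
from h import *
from bench import r
goto(r.sense(),(560,60,290),-94.65)
E
```

```text
t 21.1 tcp [417.7 138.2 256.2] zh -20.35 f [ 0.1 -0.5 -0.1] gap 85.7 q [ 12. -19. 108.  -0.  91.  32.] 
 shift cm [0. 0. 0.] turn [ 0.    0.43 -0.27]
t 21.15 tcp [416.7 138.  253.4] zh -20.35 f [-0.8  0.6 -0.6] gap 85.8 q [ 12. -19. 108.   0.  91.  32.] 
 shift cm [-3.59 -2.32 16.16] turn [74.3   0.12 -0.3 ]
```

View pics/wrist13.png

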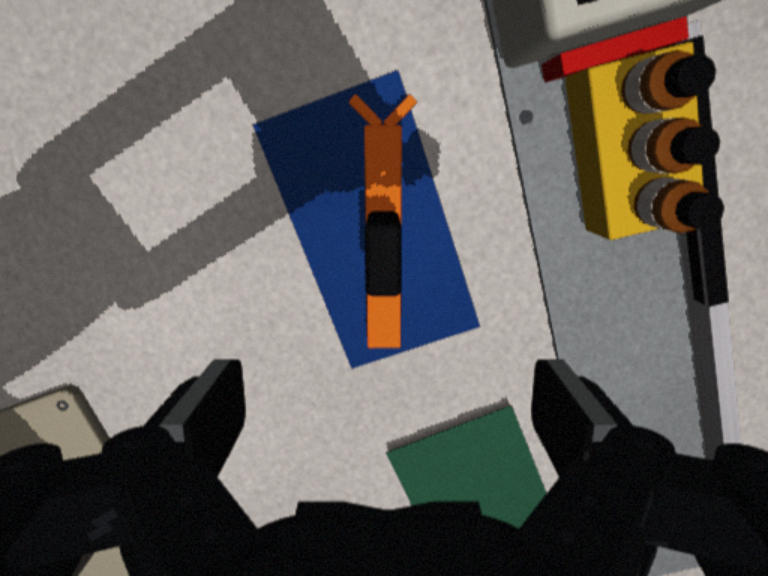

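The stick is standing on the mat, released, and the carrier is at the stop. I'll look from directly above the carrier to verify its pose.

Run:
```python
from h import *
from bench import r
goto(r.sense(),(585,105,260),-20)
```

```text
t 21.15 tcp [416.7 138.  253.4] zh -20.35 f [-0.8  0.6 -0.6] gap 85.8 q [ 12. -19. 108.   0.  91.  32.] 
 shift cm [-0.57  2.76 16.93] turn [-0.35  0.26 -0.16]
```

{"method": "servo_tool", "body": {"commands": [[[0,-0.6,0.7,4,0,0,0],[0,-0.6,1.4,8,0,0,0],[0,-0.6,2.1,12,0,0,0],[0,-0.6,2.8,15.5,0,0,0],[0,-0.6,2.8,16.9,0,0,0],[0,-0.6,2.8,16.9,0,0,0],[0,-0.6,2.8,16.9,0,0,0],[0,-0.6,2.8,16.9,0,0,0]]]}}

```text
time: 21.95
tool_pos: [582.4, 105.5, 256.1]
tcp_rot: [-161.8, 89.9, 177.9]
ft_force: [-0.3, -0.6, -0.4]
finger_gap: 85.1
```

```bash
python3 snap.py wrist 14; python3 snap.py side 14
```

```text
t 21.95 tcp [582.4 105.5 256.1] zh -20.33 f [-0.3 -0.6 -0.4] gap 85.1 q [ 5.  6. 85.  0. 90. 26.] 
 shift cm [0. 0. 0.] turn [ 0.   -0.07  0.02]
t 22.0 tcp [582.5 105.6 256.5] zh -20.32 f [-0.3  0.2 -0.5] gap 85.4 q [ 5.  6. 85.  0. 90. 26.] 
 shift cm [0. 0. 0.] turn [ 0.   -0.03  0.01]
```

View pics/wrist14.png

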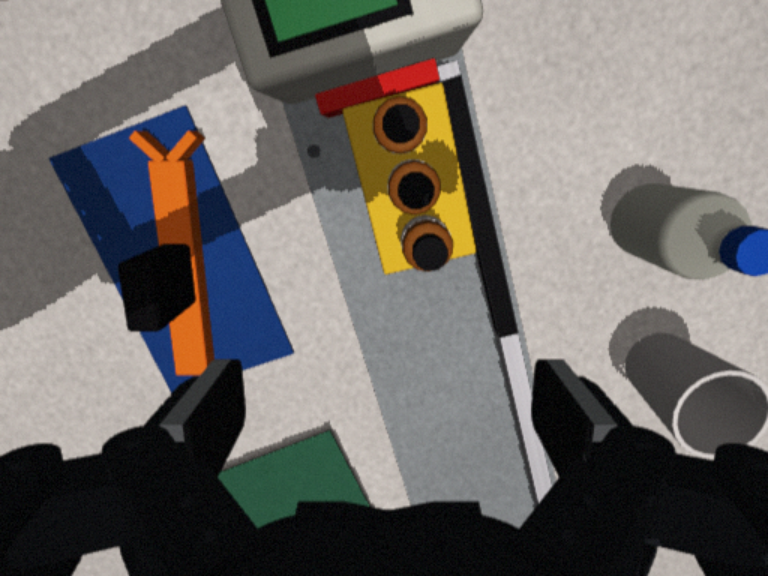

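View pics/side14.png

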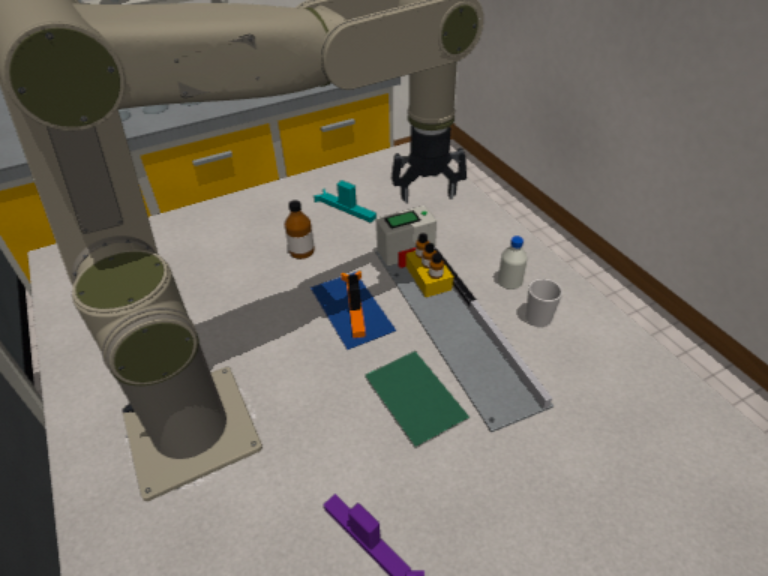

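The top view shows the carrier's top corners at about (344,112), (443,85), (476,254) and (386,274), touching the red stop and lying along the fence. The side view shows the bystanders where they stood. I'll put numbers on this.

Run:
```python
from h import *
p,d,c=load('wrist',14); H=hsv(p); h,s,v=[H[...,i].astype(int) for i in range(3)]
m=((h>=18)&(h<35)&(s>150)&(v>60)); m[:, :220]=0; m[:,325:]=0; m[190:]=0
m=big(cv2.morphologyEx(m.astype(np.uint8),cv2.MORPH_CLOSE,np.ones((5,5)))>0)
L,R=[],[]
for row in range(70,168,2):
    u=np.nonzero(m[row])[0]; L.append((u[0]-.5,row)); R.append((u[-1]+.5,row))
for nm,e in(('near',L[6:]),('far',R)):
    q=w2l(onz(c,np.array(e),53)); k=np.polyfit(q[:,1],q[:,0],1)
    for _ in range(4): rr=q[:,0]-np.polyval(k,q[:,1]); g=abs(rr)<1; k=np.polyfit(q[g,1],q[g,0],1)
    print(nm,'rad',k[0].round(4),'x at y140',np.polyval(k,140).round(1),g.mean())
q=w2l(onz(c,np.array([(386,274),(476,254),(344,112),(443,85)])/1.5,53)); print(q.round(1))
print('stop top front',w2l(onz(c,np.array([(322,115),(438,82)])/1.5,50)).round(1),'strip start',w2l(onz(c,np.array([(502,337)])/1.5,38)).round(1))
for n in ['side','scene']:
  pass
a=load('side',0)[0].astype(int);b=load('side',14)[0].astype(int); D=abs(a-b).sum(2)
for nm,(x,y) in dict(bottle=(200,155),wash=(342,177),beaker=(362,202)).items(): print(nm,(D[y-15:y+15,x-15:x+15]>90).mean().round(3))
```

```text
near rad 0.0296 x at y140 -25.6 1.0
far rad 0.0318 x at y140 43.6 1.0
[[-26.   81.1]
 [ 41.1  77.9]
 [-22.7 197.2]
 [ 45.5 195.6]]
stop top front [[-37.8 199.6]
 [ 43.1 198.6]] strip start [[47.7  2.4]]
bottle 0.0
wash 0.0
beaker 0.0
```

Run:
```python
from h import *
p,d,c=load('wrist',14)
a=p[:,:,::-1][40:240,200:370]; cv2.imwrite('pics/c14.png',cv2.resize(a,None,fx=3,fy=3,interpolation=2))
g=cv2.GaussianBlur(cv2.cvtColor(p,cv2.COLOR_RGB2GRAY),(3,3),0).astype(float); gr=np.gradient(g,axis=1)
# outer fence edge black->bright table (z 38): and plate near edge
E=[]
for row in range(60,220,3):
    c0=int(300+ (row-55)*0.245); E.append((c0+np.argmax(gr[row,c0:c0+40]),row))
q=w2l(onz(c,np.array(E),38)); k=np.polyfit(q[:,1],q[:,0],1)
for _ in range(5): rr=q[:,0]-np.polyval(k,q[:,1]); m=abs(rr)<1.5; k=np.polyfit(q[m,1],q[m,0],1)
print('fence outer',k,m.mean(),q[::6].round(1).tolist())
```

```text
fence outer [1.73471599e-03 6.03265923e+01] 1.0 [[60.4, 189.8], [60.3, 171.4], [60.3, 152.4], [60.3, 132.9], [60.3, 112.8], [60.3, 92.0], [60.3, 70.7], [60.3, 48.6], [60.3, 25.9]]
```

View pics/c14.png

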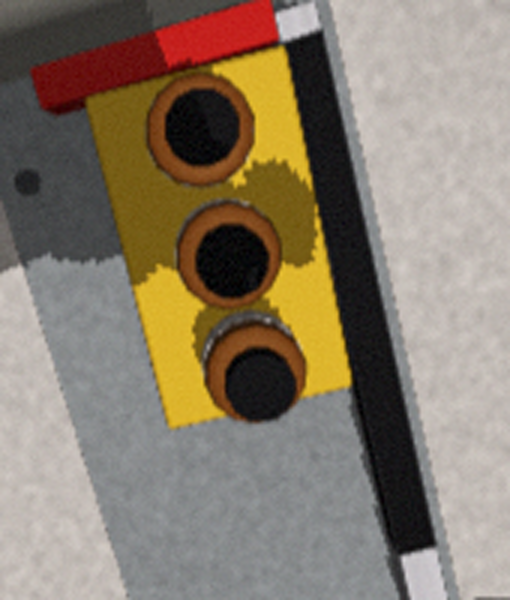

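Run:
```python
from bench import r
s=r.sense(); print(s['time'],s['ft_force'].round(1),s['finger_gap']); print(r.hand_in())
```

```text
22.05 [0.5 0.6 0. ] 85.38759827679331
the job is handed in; nothing more can be done
None
```

I pushed the carrier flush against the fence, fed it to the red stop and put the stick back on the mat. I handed in at 22 s of the 72 s allowed; no verdict is reported.

- **Sideways push:** both prongs pushed the carrier to the fence with its origin at lane y ≈ −117 mm, well short of the strip. The force rose to about 20 N with no further movement.
- **Feed:** I seated the V notch on the trailing near corner and fed along the fence with a steady 10 N or so in each direction. At the stop the force climbed to about 30 N and the carrier stopped moving.
- **Stick:** it lies upright near the middle of the mat, released. The fingers are open and clear of everything.

| Last check, from above | Measured | Limit |
|---|---|---|
| Carrier origin, lane x | 8.6–9.4 mm | above 6 mm |
| Carrier origin, lane y | 138–139 mm | above 136 mm |
| Carrier turn against the fence | about 0.03 rad | below 0.05 rad |

**Not perfect:** the carrier is not perfectly square. Its trailing end stands about 3 mm off the fence, which the forces during the feed had not shown. I left it because it is inside every limit, though the margin is only a few millimetres.

The bottle, wash bottle and beaker show no change between the first and last side images.

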